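Start the soaking of drilled concrete cores

TASK

Get the small concrete cores soaking: close the drain cock on the end of the pan all the way, stand every small core upright and flat in the pan, clear of one another, and set the timer by pushing its sprung knob down, turning it clockwise to the mark with three dots and letting it spring back up. When all that is done, and not before, open the water feed valve by its lever to 60 degrees, leave the big core, the wash bottle and the hammer alone, and check at the end that the cores still stand as they should.

Things in the scene. Friction and masses are not known exactly. Their poses are not given: they have to be found in the camera images.
- core1: drilled concrete core, grey speckled cylinder standing on end, 56 mm diameter, 50 mm tall, 0.28 kg; origin at the centre of its underside, z up its axis. May be absent.
- core2: drilled concrete core, grey speckled cylinder standing on end, 56 mm diameter, 50 mm tall, 0.28 kg; origin at the centre of its underside, z up its axis. May be absent.
- core3: drilled concrete core, grey speckled cylinder standing on end, 56 mm diameter, 50 mm tall, 0.28 kg; origin at the centre of its underside, z up its axis. May be absent.
- core4: drilled concrete core, grey speckled cylinder standing on end, 56 mm diameter, 50 mm tall, 0.28 kg; origin at the centre of its underside, z up its axis. May be absent.
- core5: drilled concrete core, grey speckled cylinder standing on end, 56 mm diameter, 50 mm tall, 0.28 kg; origin at the centre of its underside, z up its axis. May be absent.
- pan: fixed low stainless pan, outside 170 mm along its x, 330 mm along its y, 25 mm high, walls and floor 5 mm thick (inner floor at z = 0.005 in its frame); origin under its centre. The drain cock is fixed outside the middle of its -y end wall, axis at x = 0, y = -0.215 in the pan's frame.
- drain (a joint): opening of the drain cock in rad: 0 closed (end stop; T-handle crosswise to the drain pipe, along the pan's x), 1.571 fully open (handle along the pan's y). Opening turns the handle anticlockwise seen from above, closing turns it clockwise. Stiff: stays where it is left.
- drain_grip (a point): point on the vertical axis of the drain cock's dark steel T-handle, at grip height, 74 mm above the bench; the handle is a bar 72 mm long (its own x, turning with it), 14 mm thick (y), 26 mm high (10 mm above this point, 16 mm below), on a stem of 22 mm diameter over a 36 mm wide brass valve block whose top is 14 mm below the bar.
- selector (a joint): turn of the timer knob in rad, growing clockwise seen from above: 0 at the stop mark (a dash), then a notch each 0.436 rad (25 degrees): 0.436 one dot, 0.873 two dots, 1.309 three dots, 1.745 four dots. Locked in its notch while up; free to turn only while pushed down 9 mm or more; let go between notches it stays down.
- selector_press (a joint): how far the timer knob is pushed down, in m: 0 up, 0.011 fully down. The spring takes 3.5 N to start and 11 N to hold fully down.
- selector_grip (a point): point on the timer knob's vertical axis, 106 mm above the bench when up; turns and sinks with it. Black bar grip 56 mm long (its y; end with the white line, +y, is the pointer), 14 mm thick (x), from 23 mm below this point to 11 mm above, on a skirt of 60 mm diameter (top 23 mm below this point), in the middle of a fixed cream box 130 x 130 x 60 mm that carries the dots.
- feed (a joint): opening of the water feed ball valve in rad: 0 closed, 1.571 (90 degrees) fully open, opening clockwise seen from above; stiff, it stays where it is left. A disc under the lever has black marks at 0, 30, 60 and 90 degrees. Wanted: 60 degrees = 1.047 rad.
- feed_grip (a point): point to grip on the steel lever of the feed valve, 72 mm out from its vertical axis, 103 mm above the bench; turns with the lever. The lever runs along its own y, 14 mm thick (x), 22 mm high (11 mm above and below this point), its end 104 mm from the axis. The valve stands on a fixed standpipe.
- feed_axis (a point): point on the vertical axis of the feed valve, at the height of feed_grip; its y points out along the lever. The mark disc of 96 mm diameter lies 17 mm below it.
- big_core: bystander: large concrete core, 100 mm diameter, 60 mm tall, origin at the centre of its underside. Not to be moved.
- wash_bottle: bystander: yellow plastic bottle, 70 mm diameter, 170 mm tall, origin at the centre of its underside. Not to be moved.
- mallet: bystander: hammer with a wooden handle, 260 mm long, lying on the bench. Not to be moved.
Things that resemble listed ones, but are neither listed nor needed, are in the scene too. Leave any green or turquoise look-alike of the part that bears feed alone.

How it is judged (in metres and radians):
On the way, in this order (a step that is already met when the one before it is completed fails the run):
1. drain closed, every small core standing in the pan clear of the others, timer knob up at three dots (value of joint drain below 0.1 rad and z of each of core1, core2, core3, core4, core5 in the frame of pan below 0.011 m and angle between each of core1, core2, core3, core4, core5's own z axis and vertical below 0.1 rad and linear speed of each of core1, core2, core3, core4, core5 below 0.03 m/s and x of core1 in the frame of pan between -0.07 and 0.07 m and y of core1 in the frame of pan between -0.15 and 0.15 m and x of core2 in the frame of pan between -0.07 and 0.07 m and y of core2 in the frame of pan between -0.15 and 0.15 m and x of core3 in the frame of pan between -0.07 and 0.07 m and y of core3 in the frame of pan between -0.15 and 0.15 m and x of core4 in the frame of pan between -0.07 and 0.07 m and y of core4 in the frame of pan between -0.15 and 0.15 m and x of core5 in the frame of pan between -0.07 and 0.07 m and y of core5 in the frame of pan between -0.15 and 0.15 m and horizontal distance between core1 and core2 above 0.0575 m and horizontal distance between each of core1, core2 and core3 above 0.0575 m and horizontal distance between each of core1, core2, core3 and core4 above 0.0575 m and horizontal distance between each of core1, core2, core3, core4 and core5 above 0.0575 m and value of joint selector between 1.189 and 1.429 rad and value of joint selector_press below 0.003 m), for 0.2 s.
2. then the feed valve opened to 60 degrees (value of joint feed between 0.942 and 1.152 rad), for 0.2 s.
At the end, for the whole second after the job is handed in: drain closed (under 0.1 rad); every small core present flat on the pan floor, upright within 0.1 rad, at rest, centres 57.5 mm or more apart; timer knob at three dots (1.309 +- 0.12 rad) and up (under 3 mm down); feed valve at 0.942 to 1.152 rad and still (all of step 1 and all of step 2 and velocity of joint feed between -0.05 and 0.05 rad/s); the robot touches nothing.
It fails at once if the big core, the wash bottle or the hammer moved more than 30 mm (distance of any of big_core, wash_bottle, mallet from where it was at the start of the episode above 0.03 m).
It fails at once if the timer knob forced across a notch without being pushed down (value of joint selector_press below 0.006 m and (value of joint selector between 0.17 and 0.27 rad or value of joint selector between 0.606 and 0.706 rad or value of joint selector between 1.042 and 1.142 rad or value of joint selector between 1.478 and 1.578 rad)).
It fails at once if the feed valve opened past 35 degrees while the drain is still open or the timer not set (value of joint feed above 0.61 rad and (value of joint drain above 0.2 rad or value of joint selector below 1.1 rad)).
Of core1, core2, core3, core4, core5 only 3 to 5 are there at a start; the rules pass over those that are not, and their reading is None.
At some moment in a run one of core1, core2, core3, core4, core5 may be knocked a few centimetres aside while the robot is not near it.
Once in a run the grip may slacken for a moment while it holds something.
It also fails if it takes over 210 s, if anything falls off the work surface, if the arm or the gripper's body presses on something with over 40 N, if the wrist force passes 120 N, or if a joint passes its speed limit or range.

ROBOT

A 6-joint arm with a two-finger parallel gripper is mounted at the origin on the work surface. World frame = base frame: x ahead of the robot, y to its left, z up, the work surface at z = 0. Lengths are in m, angles in degrees, forces in N, time in s.
With the tool pointing down it reaches from about 0.15 to 0.775 m from the base axis. Payload 6.1 kg.
Tool frame: the origin (TCP) lies midway between the tips of the shut fingers; the grasp point (between the pads) lies env.grip_point_offset behind it (env.grip_point_offset is the distance from the TCP to the grasp point, in m); z points along the fingers, y is the line along which they close (so a half turn about z gives the same grasp; the last joint's range is limited). The gripper opens to 85 mm and grips with 20 to 120 N. Pads are 22 mm wide; open, the fingers measure 114 mm over their backs; the gripper's body (76 mm by 85 mm) begins 54 mm behind the grasp point. The pads swing forward as they close: fully open they stand 13 mm farther back than shut.
Start: joints at [-70.818, 7.208, -2.269, 80.523, 0, 90], TCP at [0.172, -0.496, 0.231] pointing down, gripper open.
Joint ranges: [-155.77, 155.77], [-54.66, 111.73], [-72.52, 77.12], [-102.08, 115.82], [-83.92, 84.16], [-180, 180]. Speed limits (degrees/s): [136.94, 136.94, 172.46, 180, 180, 180].

INTERFACE

Orientations are given as [roll, pitch, yaw] about the fixed x, y, z axes, in that order (R = Rz(yaw) Ry(pitch) Rx(roll)).
In Python, from station import env, imaging, ticket gives the robot as it stands.
- The arm moves only by the tool move_arm, never from a script. Its argument "moves" is a list of rows, each a list of 6 numbers: the shift along the tool's x, y, z in m, then the turn, a rotation vector about the tool's x, y, z in degrees. A call has 1 to 5 rows; each row shifts and turns the commanded pose from where the row before left it, along the tool's axes as they then stand; what a row does not reach is not made up. A row lasts 1/12 s, in which the tool goes at most 41.7 mm and 7.16 degrees, less where a joint would pass 70% of its speed; a pose out of reach is approached as far as the arm can. A call is refused whole if a number of a shift passes 0.0417 or a number of a turn 7.16, either way. A call with a gripper value outside its range is refused whole. "fingers" is the opening, from 0 (shut) to 1 (fully open), set as the call begins (left out, the last holds). The fingers move at their own pace and stop on an object; "force" is the grip in N (left out, the last holds). Time passes only in rows, so rows that do not move let the fingers close. It gives the time, the measured TCP pose, the force, the opening and the grip force at its end, in the units of the state.
- env.state(): the state, without advancing time (a new reading comes with each control period).
- imaging.grab_frame(name): name is "scene" or "top" or "wrist"; returns (picture, depth): 384x512x3 uint8, blue, green, red; 384x512 float32, m along the optical axis (not along the pixel's ray), 0 where there is no reading.
- imaging.calibration(name): a dict with "fx", "fy", "cx", "cy" (pixels), "k1" (the pictures are not rectified: a ray, as slopes to the right and down, at radius r is drawn at 1 + k1 r^2 times it, then the intrinsics apply), "world_to_cam" (4x4, takes a point from world to camera coordinates). Camera axes: x right, y up, looking along -z (the intrinsics and any distortion apply to the point x, -y, -z); pixel columns grow to the right and rows downward; lengths in m; the calibration is good to about 2 mm. A picture is of the moment at which its call begins: read the wrist's pose just before it. calibration takes no time and is no camera call; for the wrist camera it gives the pose at the moment of the call.
- ticket.sign_off(): hands the job in; it is judged then, once.
The state is a dict: "time_s": time; "joints": joint angles; "joint_velocities": joint speeds; "joint_efforts": joint torques, N m; "position": TCP position; "eef_rot": TCP orientation; "wrist_force": force on the tool from outside, world axes, zero at the start; "wrist_torque": the same for the moment, N m; "grip_width": opening from 0.0 (shut) to 1.0 (fully open); "finger_force": force on a finger pad.
Only numpy, scipy, OpenCV 4.12 (cv2) and the standard library are available. Lean on these libraries where they do the work, as an engineer would, in place of code of your own. Each camera call takes 0.05 s, during which the arm holds its last target. There are 200 camera calls.

## Working session

There is one attempt and no reset: what is moved stays moved. The work goes in short steps, Python scripts to look and compute and a tool call to move; the robot and the scene stay as the last step left them, time stands still between calls to the robot, and variables do not carry over. Pictures are saved under pics/ and viewed, at most 14 in all, crops included, and the job is handed in when it is done.

Besides the shell and the picture viewer there is one more tool, called after ">>>" by a JSON object that holds its "api" and its "payload". move_arm: Moves the arm, as the interface text tells. Its arguments: {"type":"object","properties":{"moves":{"type":"array","items":{"type":"array","items":{"type":"number"}}},"fingers":{"type":"number"},"force":{"type":"number"}},"required":["moves"]}

```bash
ls; mkdir -p pics; python3 - <<'E'
from station import env, imaging, ticket
import cv2,numpy as np
print(env.state(), env.grip_point_offset)
for n in ("scene","top"):
    p,d=imaging.grab_frame(n); cv2.imwrite(f"pics/{n}0.png",p); np.save(f"pics/{n}0.npy",d)
    c=imaging.calibration(n); print(n,{k:(np.round(v,4).tolist()) for k,v in c.items()})
E
```

```text
pics
{'time_s': 0.0, 'joints': array([-7.08179916e+01,  7.24090077e+00, -2.32704338e+00,  8.05222944e+01,
       -2.13860303e-03,  8.99987777e+01]), 'joint_velocities': array([-0.00824716,  0.01336461,  0.00064485, -0.01736365,  0.06608842,
        0.06605865]), 'joint_efforts': array([-7.38582025e-05, -4.35913503e+01,  3.52925241e+01,  1.70866650e-02,
       -4.49015135e-05, -1.49182034e-05]), 'position': array([ 0.17235678, -0.49547571,  0.23052673]), 'eef_rot': array([-1.79909761e+02,  2.13667533e-03,  1.91832341e+01]), 'wrist_force': array([ 0.02914054, -0.12056587,  0.71531355]), 'wrist_torque': array([ 0.00736801,  0.00421871, -0.02137832]), 'finger_force': 0.0, 'grip_width': 1.000306583244328} 0.0187
scene {'fx': 459.3186, 'fy': 459.3186, 'cx': 250.7444, 'cy': 199.7031, 'k1': -0.0603, 'world_to_cam': [[0.5657, 0.8246, 0.0061, -0.2619], [-0.4963, 0.3345, 0.8011, 0.2316], [0.6586, -0.4562, 0.5985, -1.9447], [0.0, 0.0, 0.0, 1.0]]}
top {'fx': 386.7124, 'fy': 386.7124, 'cx': 255.0484, 'cy': 192.1021, 'k1': 0.0249, 'world_to_cam': [[0.0146, -0.9995, 0.0268, -0.0883], [0.9891, 0.0183, 0.1462, -0.5528], [-0.1466, 0.0244, 0.9889, -1.5856], [0.0, 0.0, 0.0, 1.0]]}
```

View pics/top0.png

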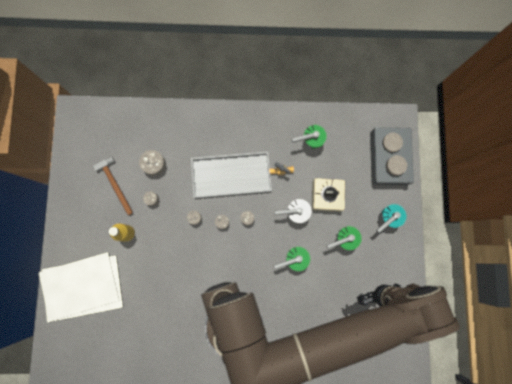

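View pics/scene0.png

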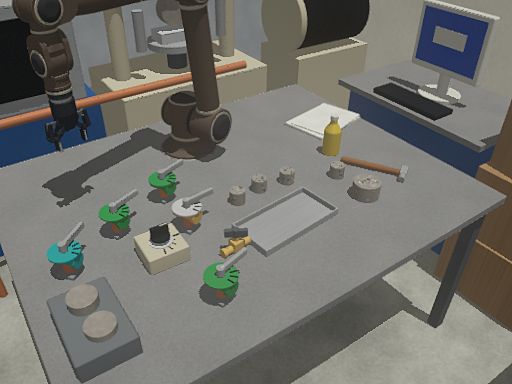

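The top view shows four small cores at (151,199), (194,218), (222,222) and (248,218). The pan is centred at (231,175), with the drain T at (282,170). The timer box is at (330,193), and the white-disc feed valve is at (300,211).

Candidates for confusion:
- **Feed:** green discs at (315,136), (348,238) and (299,260), and a turquoise one at (394,216). I choose the white one.
- **Cores:** the big core at (151,162) and two discs on the grey block at (393,141) and (397,165).

```bash
cat > h.py <<'E'
import numpy as np, cv2
from station import env, imaging
def K(c): return np.array([[c["fx"],0,c["cx"]],[0,c["fy"],c["cy"]],[0,0,1.]])
def rays(c,uv):
    s=cv2.undistortPoints(np.float64(uv).reshape(-1,1,2),K(c),np.array([c["k1"],0,0,0.]),None,None,None).reshape(-1,2)
    return np.c_[s[:,0],-s[:,1],-np.ones(len(s))]
def pose(c):
    W=np.array(c["world_to_cam"]);R=W[:3,:3].T;return R,-R@W[:3,3]
def at_z(c,uv,z):
    R,o=pose(c);d=rays(c,uv)@R.T;return o+d*((z-o[2])/d[:,2])[:,None]
def cloud(c,D):
    v,u=np.nonzero(D>0);P=rays(c,np.c_[u,v])*D[v,u][:,None];R,o=pose(c);return P@R.T+o,np.c_[u,v]
def proj(c,P):
    W=np.array(c["world_to_cam"]);q=np.atleast_2d(P)@W[:3,:3].T+W[:3,3];x=q[:,0]/-q[:,2];y=-q[:,1]/-q[:,2];f=1+c["k1"]*(x*x+y*y)
    return np.c_[c["fx"]*x*f+c["cx"],c["fy"]*y*f+c["cy"]]
def tri(views): # [(c,uv)]
    A=np.zeros((3,3));b=np.zeros(3)
    for c,uv in views:
        R,o=pose(c);d=(rays(c,[uv])@R.T)[0];d/=np.linalg.norm(d);M=np.eye(3)-np.outer(d,d);A+=M;b+=M@o
    return np.linalg.solve(A,b)
def yawnow(): return env.state()["eef_rot"]
def snap(n,f):
    c=imaging.calibration(n);p,d=imaging.grab_frame(n);cv2.imwrite(f"pics/{f}.png",p);np.save(f"pics/{f}.npy",d);np.save(f"pics/{f}_c.npy",c,allow_pickle=True);return c,p,d
def load(f): return np.load(f"pics/{f}_c.npy",allow_pickle=True).item(),cv2.imread(f"pics/{f}.png"),np.load(f"pics/{f}.npy")
E
python3 - <<'E'
from h import *
c=imaging.calibration("top");s=imaging.calibration("scene")
T=dict(c4=((151,199),(337,170)),c3=((194,218),(287,175)),c2=((222,222),(259,183)),c1=((248,218),(237,195)),knob=((330,191),(160,232)),feed=((300,211),(187,209)),feedend=((277,212),(211,192)),drain=((283,171),(237,233)))
for k,(a,b) in T.items(): print(k,tri([(c,a),(s,b)]).round(3))
for n in("top","scene"):
  cc=imaging.calibration(n);D=np.load(f"pics/{n}0.npy");P,uv=cloud(cc,D)
  m=(P[:,0]>.2)&(P[:,0]<.85)&(abs(P[:,1])<.6)
  for k,t in T.items():
    q=t[0] if n=="top" else t[1]
    i=np.hypot(*(uv-q).T)<5;print(n,k,P[i].mean(0).round(3),P[i][:,2].max().round(3))
P=cloud(c,np.load("pics/top0.npy"))[0]; print("table",np.median(P[:,2]))
w=imaging.calibration("wrist");print({k:np.round(v,4).tolist() for k,v in w.items()}, env.state()["position"])
p=cv2.imread("pics/top0.png")[120:260,130:360];cv2.imwrite("pics/topc.png",cv2.resize(p,None,fx=3.4,fy=3.4,interpolation=cv2.INTER_CUBIC))
E
```

```text
c4 [0.52  0.359 0.025]
c3 [0.443 0.176 0.027]
c2 [0.428 0.058 0.027]
c1 [ 0.447 -0.05   0.029]
knob [ 0.555 -0.385  0.097]
feed [ 0.476 -0.261  0.077]
feedend [ 0.467 -0.165  0.101]
drain [ 0.647 -0.187  0.063]
top c4 [0.516 0.351 0.052] 0.063
top c3 [0.44  0.171 0.051] 0.058
top c2 [0.426 0.056 0.051] 0.06
top c1 [ 0.444 -0.051  0.05 ] 0.058
top knob [ 0.556 -0.383  0.1  ] 0.125
top feed [ 0.471 -0.26   0.103] 0.124
top feedend [ 0.472 -0.172  0.045] 0.124
top drain [ 0.644 -0.195  0.058] 0.095
scene c4 [0.538 0.342 0.041] 0.057
scene c3 [0.462 0.162 0.043] 0.054
scene c2 [0.447 0.046 0.043] 0.056
scene c1 [ 0.464 -0.059  0.043] 0.055
scene knob [ 0.555 -0.387  0.098] 0.115
scene feed [ 0.491 -0.264  0.089] 0.1
scene feedend [ 0.413 -0.131  0.054] 0.117
scene drain [ 0.662 -0.187  0.075] 0.088
table -0.0032322221684623065
{'fx': 315.4592, 'fy': 315.4592, 'cx': 260.442, 'cy': 189.9018, 'k1': -0.0252, 'world_to_cam': [[0.3286, -0.9445, -0.0016, -0.5252], [0.9054, 0.3155, -0.2842, 0.0354], [0.2689, 0.0919, 0.9588, -0.38], [0.0, 0.0, 0.0, 1.0]]} [ 0.17239615 -0.49548656  0.23061713]
```

View pics/topc.png

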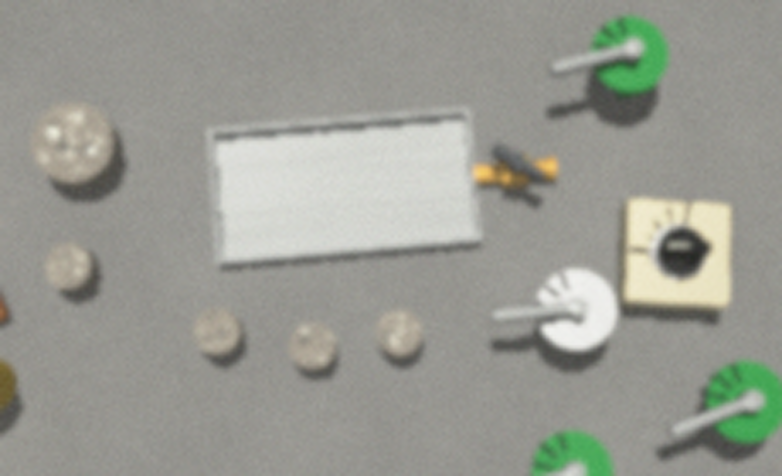

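>>> {"api": "move_arm", "payload": {"moves": [[0,0,-0.04,0,0,6.4],[0,0,-0.04,0,0,6.4],[0,0,-0.04,0,0,6.4],[0.028,-0.0245,0,0,0,0],[0.028,-0.0245,0,0,0,0]], "fingers": 1}}

```text
time_s: 0.52
position: [0.2287, -0.4483, 0.3538]
eef_rot: [179.7, -0.1, -0.3]
wrist_force: [1.4, 0.2, -0.5]
grip_width: 0.995
finger_force: 0.0
```

>>> {"api": "move_arm", "payload": {"moves": [[0.028,-0.0245,0,0,0,0],[0.028,-0.0245,0,0,0,0],[0.028,-0.0245,0,0,0,0],[0.028,-0.0245,0,0,0,0],[0.028,-0.0245,0,0,0,0]]}}

```text
time_s: 0.93
position: [0.3695, -0.3229, 0.3511]
eef_rot: [-180.0, 0.0, -0.0]
wrist_force: [-0.1, -0.5, 0.3]
grip_width: 1.002
finger_force: 0.0
```

>>> {"api": "move_arm", "payload": {"moves": [[0.028,-0.0245,0,0,0,0],[0.028,-0.0245,0,0,0,0],[0.028,-0.0245,0,0,0,0],[0,0,0,0,0,0],[0,0,0,0,0,0]]}}

```text
time_s: 1.35
position: [0.4537, -0.2495, 0.3504]
eef_rot: [-180.0, 0.1, 0.2]
wrist_force: [-1.0, -1.0, 0.7]
grip_width: 0.996
finger_force: 0.0
```

```bash
python3 - <<'E'
from h import *
s=env.state();print(s["time_s"],s["position"],s["eef_rot"],s["joints"].round(1))
c,p,d=snap("wrist","w1");cv2.imwrite("pics/w1b.png",cv2.resize(p,(800,600),interpolation=cv2.INTER_CUBIC))
print(pose(c)[1])
E
```

```text
1.35 [ 0.45371456 -0.24945687  0.3504408 ] [-1.79959997e+02  8.64151847e-02  2.02868988e-01] [-28.8   8.4  14.2  95.9  -0.  151. ]
[ 0.52823027 -0.24961219  0.49326667]
```

View pics/w1b.png

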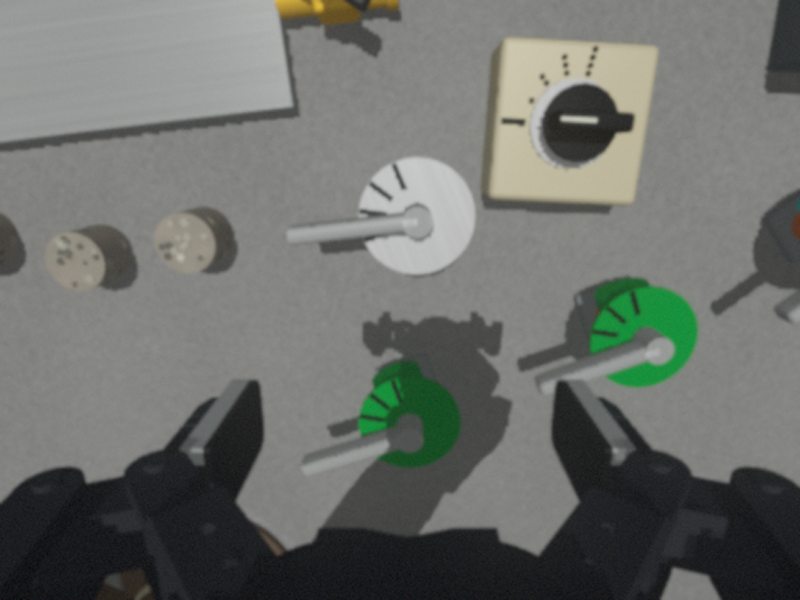

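The wrist view shows the white valve, with its disc at (417,216), its lever end at (290,236) and marks at (370,212), (380,190) and (398,177). The timer knob is at (575,122) with its white line pointing left to the dash at (512,121), and the three dots are at (565,63). Next I look at the drain, and I work out marks and angles by depth.

>>> {"api": "move_arm", "payload": {"moves": [[0.035,-0.016,0.012,0,0,0],[0.035,-0.016,0.012,0,0,0],[0.035,-0.016,0.012,0,0,0],[0.035,-0.016,0.012,0,0,0],[0,0,0,0,0,0]]}}

```text
time_s: 1.82
position: [0.5959, -0.1856, 0.298]
eef_rot: [-179.8, 0.3, 0.1]
wrist_force: [-1.5, 0.5, -1.5]
grip_width: 1.0
finger_force: 0.0
```

```bash
python3 - <<'E'
from h import *
c,p,d=load("w1")
k=lambda u,v:(u*.64,v*.64)
z=.086
P=at_z(c,[k(417,216),k(370,212),k(380,190),k(398,177)],z)
dc=P[0];print("disc",dc.round(3),[np.degrees(np.arctan2(*(q-dc)[:2][::-1])).round(1) for q in P[1:]])
L=at_z(c,[k(418,222),k(290,236)],.114);print("lever",L.round(3),np.degrees(np.arctan2(*(L[1]-L[0])[:2][::-1])))
b=at_z(c,[k(502,38),k(657,46),k(634,204),k(488,196)],.06);print("box",b.round(3),b.mean(0))
b=at_z(c,[k(562,119),k(598,121),k(632,122)],.117);print("knob",b.round(3))
P,uv=cloud(c,d)
for n,m in dict(lever=(abs(P[:,2]-.114)<.008)&(np.hypot(P[:,0]-.475,P[:,1]+.22)<.1),knob=(abs(P[:,2]-.117)<.008)&(np.hypot(P[:,0]-.555,P[:,1]+.385)<.06)).items():
    q=P[m];mm=q.mean(0);w,V=np.linalg.eigh(np.cov(q[:,:2].T));a=V[:,1];t=(q[:,:2]-mm[:2])@a
    print(n,m.sum(),mm.round(4),np.degrees(np.arctan2(a[1],a[0])).round(1),t.min().round(3),t.max().round(3))
c,p,d=snap("wrist","w2");cv2.imwrite("pics/w2b.png",cv2.resize(p,(800,600),interpolation=cv2.INTER_CUBIC))
s=env.state();print(s["position"],s["eef_rot"])
E
```

```text
disc [ 0.476 -0.258  0.086] [np.float64(85.4), np.float64(55.3), np.float64(26.5)]
lever [[ 0.475 -0.258  0.114]
 [ 0.464 -0.159  0.114]] 96.41049122087652
box [[ 0.615 -0.325  0.06 ]
 [ 0.611 -0.45   0.06 ]
 [ 0.484 -0.448  0.06 ]
 [ 0.49  -0.32   0.06 ]] [ 0.5500421  -0.38560669  0.06      ]
knob [[ 0.551 -0.361  0.117]
 [ 0.549 -0.388  0.117]
 [ 0.549 -0.413  0.117]]
lever 1217 [ 0.4717 -0.2154  0.1136] 96.7 -0.053 0.062
knob 670 [ 0.5503 -0.3849  0.1168] 88.2 -0.029 0.027
[ 0.59366336 -0.18677107  0.29965668] [-1.79911691e+02  2.85111052e-01  4.14520935e-02]
```

View pics/w2b.png

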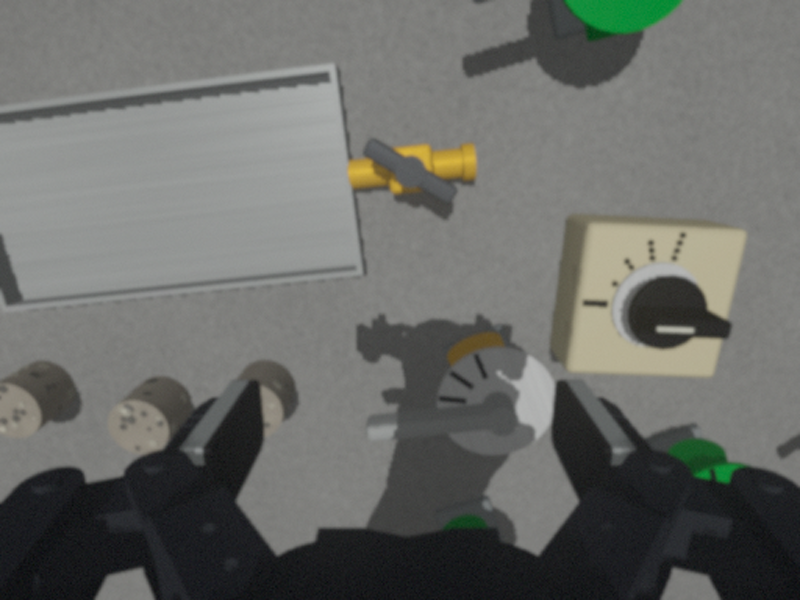

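```bash
python3 - <<'E'
from h import *
def rect(f,cx,cy,z,h=.07,n=390):
    c,p,_=load(f); g=np.linspace(-h,h,n)
    X=cx-g[:,None]+0*g[None];Y=cy-g[None]+0*g[:,None]   # up=+x, right=-y
    q=proj(c,np.c_[X.ravel(),Y.ravel(),np.full(X.size,z)]).reshape(n,n,2).astype(np.float32)
    return cv2.remap(p,q[...,0],q[...,1],cv2.INTER_CUBIC)
a=np.hstack([rect("w1",.475,-.258,.086,n=295),rect("w2",.475,-.258,.086,n=295)])
b=np.hstack([rect("w1",.55,-.385,.06,n=295),rect("w2",.645,-.19,.084,n=295)])
cv2.imwrite("pics/r1.png",np.vstack([a,b]))
c,p,d=load("w2");P,uv=cloud(c,d)
m=(P[:,2]>.074)&(P[:,2]<.095)&(np.hypot(P[:,0]-.645,P[:,1]+.19)<.05)
q=P[m];mm=q.mean(0);w,V=np.linalg.eigh(np.cov(q[:,:2].T));a=V[:,1];t=(q[:,:2]-mm[:2])@a
print(m.sum(),mm.round(4),np.median(q[:,2]),np.degrees(np.arctan2(a[1],a[0])).round(1),t.min().round(3),t.max().round(3))
t=imaging.calibration("top");k=lambda x,y:(130+x/3.4,120+y/3.4)
e=at_z(t,[k(210,128),k(470,110),k(482,242),k(220,265)],.025);print("pan top",e.round(3),e.mean(0))
e=at_z(c,[(335*.64,66*.64),(363*.64,272*.64)],.025);print(e.round(3))
E
```

```text
893 [ 0.6566 -0.1861  0.0845] 0.08462515241166257 60.7 -0.037 0.035
pan top [[ 0.701  0.194  0.025]
 [ 0.731 -0.134  0.025]
 [ 0.562 -0.151  0.025]
 [ 0.527  0.175  0.025]] [0.63032512 0.02100649 0.025     ]
[[ 0.732 -0.129  0.025]
 [ 0.568 -0.147  0.025]]
```

View pics/r1.png

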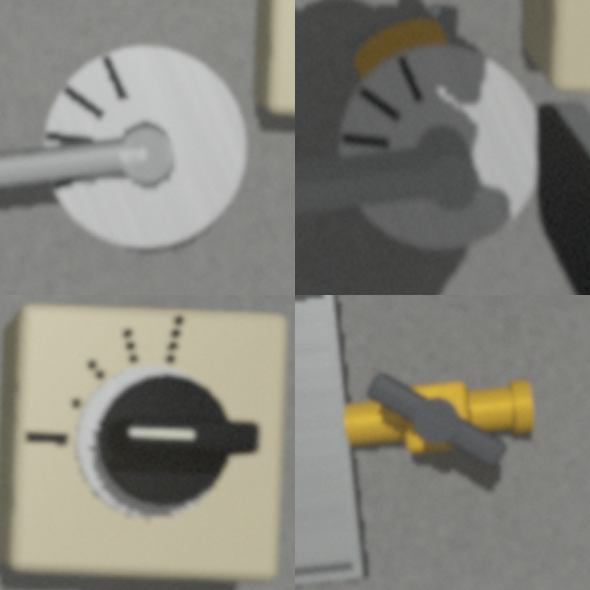

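Rectified crops:
- **Feed:** marks at about 83, 55 and 25° world, with the lever at 96.5°. The 0 mark is probably hidden under the lever, so I will check it later.
- **Timer:** the white line points left to the dash.
- **Drain:** the bar centre is at (0.657,-0.186,0.084) at 60.7°. The pan yaw is about 5°, so the drain is about 0.97 rad open.

I start with the drain.

>>> {"api": "move_arm", "payload": {"moves": [[0.0315,0,0.02,0,0,0],[0.0315,0,0.02,0,0,0],[0,0,0.02,0,0,-6.74],[0,0,0.02,0,0,-6.74],[0,0,0.02,0,0,-6.74]]}}

```text
time_s: 2.28
position: [0.6547, -0.189, 0.2026]
eef_rot: [180.0, 0.0, 20.4]
wrist_force: [-0.3, -0.0, -0.6]
grip_width: 0.999
finger_force: 0.0
```

>>> {"api": "move_arm", "payload": {"moves": [[0,0,0.01,0,0,-6.74],[0,0,0.01,0,0,-6.74],[0,0,0.01,0,0,-6.74],[0,0,0.01,0,0,-6.74],[0,0,0.01,0,0,-6.74]]}}

```text
time_s: 2.7
position: [0.6542, -0.1892, 0.1541]
eef_rot: [179.9, 0.0, 54.1]
wrist_force: [0.1, 0.3, 0.1]
grip_width: 1.0
finger_force: 0.0
```

>>> {"api": "move_arm", "payload": {"moves": [[0,0,0,0,0,-6.74],[0,0,0,0,0,0],[0,0,0,0,0,0],[0,0,0,0,0,0],[0,0,0,0,0,0]]}}

```text
time_s: 3.12
position: [0.6555, -0.1878, 0.1542]
eef_rot: [179.9, -0.0, 60.5]
wrist_force: [-0.8, 0.7, -0.2]
grip_width: 1.001
finger_force: 0.0
```

```bash
cat >> h.py <<'E'
def bar(P,c,r,z0,z1):
    m=(P[:,2]>z0)&(P[:,2]<z1)&(np.hypot(P[:,0]-c[0],P[:,1]-c[1])<r)
    q=P[m];mm=q.mean(0);w,V=np.linalg.eigh(np.cov(q[:,:2].T));a=V[:,1];t=(q[:,:2]-mm[:2])@a
    ctr=mm[:2]+a*(t.min()+t.max())/2
    print("bar n",m.sum(),"mid",ctr.round(4),"z",np.median(q[:,2]).round(4),"ang",np.degrees(np.arctan2(a[1],a[0])).round(1),"span",np.ptp(t).round(3))
def st():
    s=env.state();print("t",round(s["time_s"],2),s["position"].round(4),s["eef_rot"].round(2),"grip",round(s["grip_width"],3),"F",s["wrist_force"].round(1),s["wrist_torque"].round(2),"j",s["joints"].round(0))
E
python3 - <<'E'
from h import *
st();c,p,d=snap("wrist","w3");P,uv=cloud(c,d);bar(P,(.6566,-.186),.05,.074,.095)
E
```

```text
t 3.12 [ 0.6555 -0.1878  0.1542] [ 1.7993e+02 -1.0000e-02  6.0480e+01] grip 1.001 F [-0.8  0.7 -0.2] [-0.04 -0.02 -0.02] j [-16.  25.  11.  76.  -0. 104.]
bar n 2074 mid [ 0.6566 -0.1862] z 0.0844 ang 60.3 span 0.071
```

>>> {"api": "move_arm", "payload": {"moves": [[0.002,0,0.033,0,0,0],[0,0,0.033,0,0,0],[0,0,0.033,0,0,0],[0,0,0,0,0,0],[0,0,0,0,0,0]]}}

```text
time_s: 3.58
position: [0.6551, -0.1848, 0.0529]
eef_rot: [-179.8, 0.1, 60.6]
wrist_force: [-0.5, -0.6, 1.1]
grip_width: 1.0
finger_force: 0.0
```

>>> {"api": "move_arm", "payload": {"moves": [[0,0,0,0,0,0],[0,0,0,0,0,0],[0,0,0,0,0,0],[0,0,0,0,0,0],[0,0,0,0,0,0]], "fingers": 0, "force": 80}}

```text
time_s: 4.0
position: [0.6572, -0.1854, 0.0556]
eef_rot: [179.9, -0.0, 60.6]
wrist_force: [-0.9, 0.6, 0.5]
grip_width: 0.3
finger_force: 0.0
```

>>> {"api": "move_arm", "payload": {"moves": [[0,0,0,0,0,0],[0,0,0,0,0,0],[0,0,0,0,0,0],[0,0,0,0,0,0],[0,0,0,0,0,0]]}}

```text
time_s: 4.42
position: [0.6554, -0.1845, 0.0555]
eef_rot: [-179.9, -0.0, 60.6]
wrist_force: [-8.3, 3.3, 7.1]
grip_width: 0.146
finger_force: 80.1
```

>>> {"api": "move_arm", "payload": {"moves": [[0,0,0,0,0,5],[0,0,0,0,0,5],[0,0,0,0,0,5],[0,0,0,0,0,5],[0,0,0,0,0,5]]}}

```text
time_s: 4.83
position: [0.6563, -0.1852, 0.0555]
eef_rot: [180.0, -0.0, 35.4]
wrist_force: [-2.9, 0.4, 5.6]
grip_width: 0.147
finger_force: 79.7
```

>>> {"api": "move_arm", "payload": {"moves": [[0,0,0,0,0,5],[0,0,0,0,0,5],[0,0,0,0,0,5],[0,0,0,0,0,5],[0,0,0,0,0,5]]}}

```text
time_s: 5.25
position: [0.6567, -0.1862, 0.0555]
eef_rot: [179.9, -0.0, 10.4]
wrist_force: [-1.8, -3.0, 3.7]
grip_width: 0.15
finger_force: 79.5
```

>>> {"api": "move_arm", "payload": {"moves": [[0,0,0,0,0,3],[0,0,0,0,0,2],[0,0,0,0,0,1],[0,0,0,0,0,0],[0,0,0,0,0,0]]}}

```text
time_s: 5.67
position: [0.6568, -0.1864, 0.0556]
eef_rot: [179.8, -0.0, 4.8]
wrist_force: [-2.5, -4.3, 5.2]
grip_width: 0.151
finger_force: 81.4
```

```bash
python3 - <<'E'
from h import *
st()
E
```

```text
t 5.67 [ 0.6568 -0.1864  0.0556] [ 1.7984e+02 -4.0000e-02  4.7600e+00] grip 0.151 F [-2.5 -4.3  5.2] [-0.85  0.48  1.26] j [-16.  27.   2.  65.  -0. 159.]
```

>>> {"api": "move_arm", "payload": {"moves": [[0,0,0,0,0,1.5],[0,0,0,0,0,1],[0,0,0,0,0,0],[0,0,0,0,0,0]]}}

```text
time_s: 6.0
position: [0.6568, -0.1864, 0.0556]
eef_rot: [179.8, -0.0, 2.4]
wrist_force: [-2.4, -5.7, 6.1]
grip_width: 0.152
finger_force: 99.7
```

```bash
python3 - <<'E'
from h import *
st()
E
```

```text
t 6.0 [ 0.6568 -0.1864  0.0556] [ 1.7981e+02 -5.0000e-02  2.4100e+00] grip 0.152 F [-2.4 -5.7  6.1] [-1.02  0.56  2.43] j [-16.  27.   2.  65.  -0. 162.]
```

>>> {"api": "move_arm", "payload": {"moves": [[0,0,0,0,0,-2],[0,0,0,0,0,0],[0,0,0,0,0,0],[0,0,0,0,0,0],[0,0,-0.02,0,0,0]], "fingers": 1}}

```text
time_s: 6.42
position: [0.6542, -0.1844, 0.0701]
eef_rot: [-179.8, 0.4, 4.1]
wrist_force: [-0.6, 0.5, -0.5]
grip_width: 0.849
finger_force: 0.0
```

>>> {"api": "move_arm", "payload": {"moves": [[0,0,-0.04,0,0,0],[0,0,-0.04,0,0,0],[0,0,-0.04,0,0,-6.6],[0,0,-0.04,0,0,-6.6],[0,0,-0.04,0,0,-6.6]]}}

```text
time_s: 6.83
position: [0.6561, -0.1849, 0.2764]
eef_rot: [-180.0, -0.0, 24.2]
wrist_force: [1.3, 0.7, 0.8]
grip_width: 0.999
finger_force: 0.0
```

>>> {"api": "move_arm", "payload": {"moves": [[0,0,-0.02,0,0,-6.6],[0,0,-0.02,0,0,-6.6],[0,0,-0.02,0,0,-6.6],[0,0,-0.02,0,0,-6.6],[0,0,0,0,0,-6.6]]}}

```text
time_s: 7.25
position: [0.6569, -0.1852, 0.3584]
eef_rot: [179.7, -0.1, 57.2]
wrist_force: [1.0, -1.1, 0.7]
grip_width: 1.0
finger_force: 0.0
```

>>> {"api": "move_arm", "payload": {"moves": [[0,0,0,0,0,-6.6],[0,0,0,0,0,-6.6],[0,0,0,0,0,-6.6],[0,0,0,0,0,-6.6],[0,0,0,0,0,-6.6]]}}

```text
time_s: 7.67
position: [0.6566, -0.1851, 0.3541]
eef_rot: [-180.0, -0.0, 90.2]
wrist_force: [-0.1, -1.1, -0.2]
grip_width: 0.998
finger_force: 0.0
```

>>> {"api": "move_arm", "payload": {"moves": [[0,0,0,0,0,-5],[0.038,-0.012,0,0,0,0],[0.038,-0.012,0,0,0,0],[0.038,-0.012,0,0,0,0],[0.038,-0.012,0,0,0,0]]}}

```text
time_s: 8.08
position: [0.5947, -0.0367, 0.3538]
eef_rot: [-180.0, -0.0, 94.9]
wrist_force: [1.2, 0.4, 0.4]
grip_width: 0.998
finger_force: 0.0
```

>>> {"api": "move_arm", "payload": {"moves": [[0.038,-0.012,0,0,0,0],[0.038,-0.012,0,0,0,0],[0,0,0,0,0,0],[0,0,0,0,0,0]]}}

```text
time_s: 8.42
position: [0.5644, 0.0377, 0.3551]
eef_rot: [179.9, -0.0, 95.1]
wrist_force: [0.0, -0.1, -0.6]
grip_width: 1.001
finger_force: 0.0
```

```bash
python3 - <<'E'
from h import *
st();c,p,d=snap("wrist","w4");P,uv=cloud(c,d);bar(P,(.6566,-.186),.05,.074,.095)
t,pt,dt=snap("top","t2")
im=np.zeros((600,800,3),np.uint8);im[:384,:512]=p;im[384:,:]=cv2.resize(pt,(512*800//800,384))[100:316,0:512][:,:,:].repeat(1,0) if False else 0
cv2.imwrite("pics/w4b.png",np.vstack([cv2.resize(p,(480,360)),pt[90:330,16:496]]))
m=(P[:,2]>.04)&(P[:,2]<.065)
g=np.zeros((384,512),np.uint8);g[uv[m][:,1],uv[m][:,0]]=255
n,lab,sta,cen=cv2.connectedComponentsWithStats(g)
for i in range(1,n):
    if sta[i,4]>200:
        q=P[lab[uv[:,1],uv[:,0]]==i];z=np.median(q[:,2]);q=q[abs(q[:,2]-z)<.006].astype(np.float32)
        (x,y),r=cv2.minEnclosingCircle(q[:,:2]);print(i,sta[i,4],q.mean(0).round(4),(round(x,4),round(y,4)),round(r*1000,1))
m=(P[:,2]>.018)&(P[:,2]<.03)&(P[:,0]>.5)&(P[:,0]<.77)&(P[:,1]>-.16)&(P[:,1]<.23)
g=np.zeros((384,512),np.uint8);q=P[m];np.save("pics/panrim.npy",q)
print(len(q),cv2.minAreaRect((q[:,:2]*1000).astype(np.float32)))
E
```

```text
t 8.42 [0.5644 0.0377 0.3551] [179.94  -0.    95.13] grip 1.001 F [ 0.  -0.1 -0.6] [-0.01 -0.01 -0.03] j [ 4. 14. 22. 98.  0. 89.]
bar n 561 mid [ 0.6558 -0.1842] z 0.0839 ang -173.6 span 0.072Traceback (most recent call last):
  File "<stdin>", line 12, in <module>
cv2.error: OpenCV(4.12.0) /io/opencv/modules/imgproc/src/shapedescr.cpp:201: error: (-215:Assertion failed) count >= 0 && (depth == CV_32F || depth == CV_32S) in function 'minEnclosingCircle'
```

View pics/w4b.png

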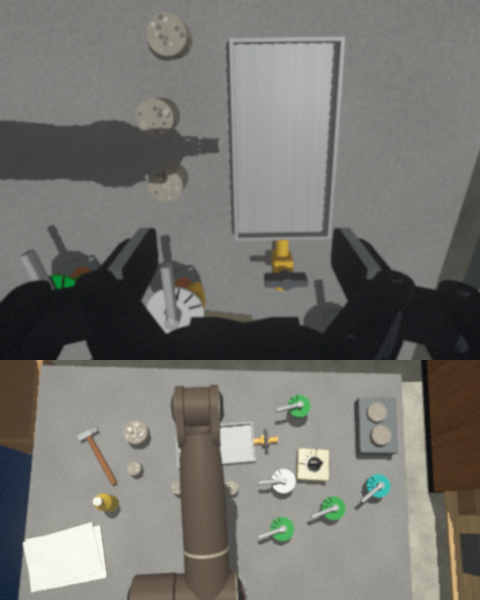

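The wrist view shows three cores at the left, the empty pan, and the drain T-handle crosswise (closed). The top view shows no fifth core. Now I measure the cores and the pan.

```bash
cat >> h.py <<'E'
def cores(c,d,ztop=.05,box=(.3,.75,-.2,.45)):
    P,uv=cloud(c,d);out=[]
    m=(abs(P[:,2]-ztop)<.012)&(P[:,0]>box[0])&(P[:,0]<box[1])&(P[:,1]>box[2])&(P[:,1]<box[3])
    g=np.zeros((384,512),np.uint8);g[uv[m][:,1],uv[m][:,0]]=255
    n,lab,sta,cen=cv2.connectedComponentsWithStats(g);L=lab[uv[:,1],uv[:,0]]
    for i in range(1,n):
        if sta[i,4]>150:
            q=P[L==i];z=np.median(q[:,2]);q=q[abs(q[:,2]-z)<.006]
            (x,y),r=cv2.minEnclosingCircle(np.float32(q[:,:2]*1000)[:,None]);print(sta[i,4],"uv",cen[i].round(),"mean",q.mean(0).round(4),"circ",round(x/1000,4),round(y/1000,4),round(r,1))
E
python3 - <<'E'
from h import *
c,p,d=load("w4");cores(c,d)
P,uv=cloud(c,d)
m=(P[:,2]>.018)&(P[:,2]<.03)&(P[:,0]>.5)&(P[:,0]<.77)&(P[:,1]>-.16)&(P[:,1]<.23)
q=P[m];print(len(q),cv2.minAreaRect(np.float32(q[:,:2]*1000)[:,None]),np.median(q[:,2]))
k=lambda u,v:(u*512/480,v*384/360)
e=at_z(c,[k(230,39),k(344,38),k(327,239),k(235,240)],.025);print(e.round(4),e.mean(0).round(4))
i=(abs(P[:,0]-.63)<.05)&(abs(P[:,1]-.03)<.1);print("floor",np.median(P[i][:,2]))
E
```

```text
1621 uv [178.  36.] mean [0.4453 0.1762 0.0504] circ 0.4448 0.1762 28.1
1359 uv [165. 125.] mean [0.4296 0.0599 0.0505] circ 0.4292 0.0592 28.4
1141 uv [176. 196.] mean [ 0.4473 -0.0441  0.0502] circ 0.447 -0.0448 28.5
287 uv [302. 283.] mean [ 0.654  -0.1769  0.0436] circ 0.6549 -0.1817 21.2
2923 ((635.0921020507812, 15.715621948242188), (171.21409606933594, 353.8432922363281), 6.101634502410889) 0.025053649009574464
[[ 0.5329  0.1805  0.025 ]
 [ 0.7001  0.1975  0.025 ]
 [ 0.73   -0.1299  0.025 ]
 [ 0.5668 -0.1462  0.025 ]] [0.6325 0.0255 0.025 ]
floor 0.4170945729626667
```

>>> {"api": "move_arm", "payload": {"moves": [[0.0297,-0.0213,0.018,0,0,0],[0.0297,-0.0213,0.018,0,0,0],[0.0297,-0.0213,0.018,0,0,0],[0.0297,-0.0213,0.018,0,0,0],[0.0297,-0.0213,0.018,0,0,0]]}}

```text
time_s: 8.93
position: [0.4461, 0.1742, 0.2631]
eef_rot: [-180.0, 0.0, 94.7]
wrist_force: [0.4, 0.4, 0.1]
grip_width: 0.994
finger_force: 0.0
```

>>> {"api": "move_arm", "payload": {"moves": [[0,0,0.04,0,0,0],[0,0,0.04,0,0,0],[0,0,0.04,0,0,0],[0,0,0,0,0,0],[0,0,0,0,0,0]]}}

```text
time_s: 9.35
position: [0.4453, 0.173, 0.1427]
eef_rot: [-179.7, 0.1, 94.8]
wrist_force: [0.8, 0.2, 0.9]
grip_width: 1.0
finger_force: 0.0
```

```bash
python3 - <<'E'
from h import *
st();c,p,d=snap("wrist","w5");cores(c,d)
E
```

```text
t 9.35 [0.4453 0.173  0.1427] [-1.7971e+02  9.0000e-02  9.4830e+01] grip 1.0 F [0.8 0.2 0.9] [ 0.02 -0.03  0.01] j [ 21.   3. -18.  69.  -0. 106.]
4021 uv [258. 186.] mean [0.4449 0.1773 0.0503] circ 0.445 0.1763 28.1
3108 uv [230. 308.] mean [0.4294 0.0622 0.0502] circ 0.4296 0.0598 29.1
```

>>> {"api": "move_arm", "payload": {"moves": [[0.003,0,0.04,0,0,0],[0,0,0.04,0,0,0],[0,0,0.035,0,0,0],[0,0,0.01,0,0,0],[0,0,0,0,0,0]]}}

```text
time_s: 9.82
position: [0.4467, 0.1772, 0.0194]
eef_rot: [-179.9, 0.0, 94.9]
wrist_force: [-1.1, -0.3, 0.7]
grip_width: 1.0
finger_force: 0.0
```

>>> {"api": "move_arm", "payload": {"moves": [[0,0,0,0,0,0],[0,0,0,0,0,0],[0,0,0,0,0,0],[0,0,0,0,0,0],[0,0,0,0,0,0]], "fingers": 0, "force": 60}}

```text
time_s: 10.23
position: [0.4481, 0.1783, 0.0226]
eef_rot: [179.7, -0.1, 94.9]
wrist_force: [-1.7, 0.2, 8.1]
grip_width: 0.637
finger_force: 61.9
```

>>> {"api": "move_arm", "payload": {"moves": [[0,0,0,0,0,0],[0,0,-0.02,0,0,0],[0,0,-0.03,0,0,0],[0,0,-0.02,0,0,0],[0,0,0,0,0,0]]}}

```text
time_s: 10.65
position: [0.4494, 0.1788, 0.0954]
eef_rot: [179.5, -0.2, 94.9]
wrist_force: [1.5, 1.0, -2.3]
grip_width: 0.637
finger_force: 64.7
```

```bash
python3 - <<'E'
from h import *
st()
E
```

```text
t 10.65 [0.4494 0.1788 0.0954] [ 1.7947e+02 -1.6000e-01  9.4940e+01] grip 0.637 F [ 1.5  1.  -2.3] [ 0.08 -0.03 -0.01] j [ 22.   4. -23.  62.  -0. 107.]
```

>>> {"api": "move_arm", "payload": {"moves": [[-0.011,0.0348,0,0,0,0],[-0.011,0.0348,0,0,0,0],[-0.011,0.0348,0,0,0,0],[-0.011,0.0348,0,0,0,0],[-0.011,0.0348,0,0,0,0]]}}

```text
time_s: 11.07
position: [0.626, 0.1372, 0.0896]
eef_rot: [179.9, -0.0, 94.9]
wrist_force: [0.2, 0.7, -1.9]
grip_width: 0.637
finger_force: 64.7
```

>>> {"api": "move_arm", "payload": {"moves": [[0,0,0,0,0,0],[0,0,0,0,0,0],[0,0,0.025,0,0,0],[0,0,0,0,0,0],[0,0,0,0,0,0]]}}

```text
time_s: 11.48
position: [0.6219, 0.1377, 0.0633]
eef_rot: [-179.8, 0.0, 95.0]
wrist_force: [0.4, -0.8, -1.7]
grip_width: 0.636
finger_force: 65.0
```

```bash
python3 - <<'E'
from h import *
st();c,p,d=snap("wrist","w6")
cv2.imwrite("pics/w6b.png",p)
E
```

```text
t 11.48 [0.6219 0.1377 0.0633] [-1.7979e+02  2.0000e-02  9.4980e+01] grip 0.636 F [ 0.4 -0.8 -1.7] [-0.06 -0.02 -0.01] j [12. 22. -4. 64.  0. 98.]
```

View pics/w6b.png

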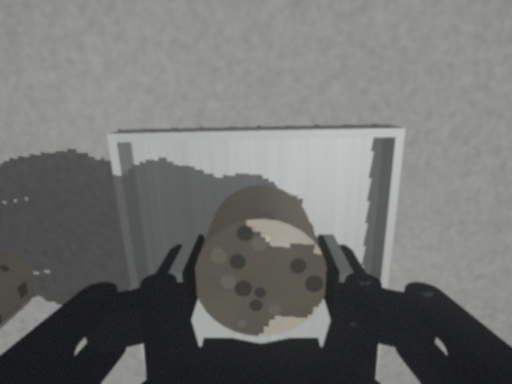

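The core hangs level, centred between the pan walls at (260,270). I lower and release it.

>>> {"api": "move_arm", "payload": {"moves": [[0,0,0.02,0,0,0],[0,0,0.012,0,0,0],[0,0,0.007,0,0,0],[0,0,0,0,0,0],[0,0,0,0,0,0]]}}

```text
time_s: 11.95
position: [0.6237, 0.1379, 0.0267]
eef_rot: [180.0, -0.0, 95.0]
wrist_force: [-3.5, -0.5, 4.4]
grip_width: 0.637
finger_force: 67.8
```

>>> {"api": "move_arm", "payload": {"moves": [[0,0,0,0,0,0],[0,0,0,0,0,0],[0,0,0,0,0,0],[0,0,0,0,0,0],[0,0,0,0,0,0]], "fingers": 1}}

```text
time_s: 12.37
position: [0.6242, 0.1377, 0.0252]
eef_rot: [180.0, 0.0, 94.9]
wrist_force: [-0.7, -0.8, 0.6]
grip_width: 1.0
finger_force: 0.0
```

>>> {"api": "move_arm", "payload": {"moves": [[0,0,-0.02,0,0,0],[0,0,-0.04,0,0,0],[0,0,-0.04,0,0,0],[0,0,-0.02,0,0,0],[0,0,0,0,0,0]]}}

```text
time_s: 12.78
position: [0.6269, 0.1382, 0.1516]
eef_rot: [179.5, -0.1, 94.9]
wrist_force: [-0.6, 0.5, 1.0]
grip_width: 1.0
finger_force: 0.0
```

```bash
python3 - <<'E'
from h import *
st();c,p,d=snap("wrist","w7");cores(c,d,.055)
E
```

```text
t 12.78 [0.6269 0.1382 0.1516] [ 1.7946e+02 -7.0000e-02  9.4940e+01] grip 1.0 F [-0.6  0.5  1. ] [ 0.04 -0.02 -0.03] j [12. 20.  4. 74. -0. 97.]
3858 uv [255. 192.] mean [0.6258 0.1371 0.0553] circ 0.6259 0.136 28.1
2979 uv [ 28. 255.] mean [0.4331 0.0616 0.0502] circ 0.4298 0.0599 28.8
```

>>> {"api": "move_arm", "payload": {"moves": [[-0.0101,-0.0335,0,0,0,0],[-0.0101,-0.0335,0,0,0,0],[-0.0101,-0.0335,0,0,0,0],[-0.0101,-0.0335,0,0,0,0],[-0.0101,-0.0335,0,0,0,0]]}}

```text
time_s: 13.25
position: [0.4592, 0.0723, 0.1434]
eef_rot: [-179.8, 0.0, 95.0]
wrist_force: [-0.3, -0.1, 1.4]
grip_width: 1.003
finger_force: 0.0
```

>>> {"api": "move_arm", "payload": {"moves": [[-0.0101,-0.0335,0,0,0,0],[0,0,0,0,0,0],[0,0,0,0,0,0],[0,0,0.02,0,0,0]]}}

```text
time_s: 13.58
position: [0.4315, 0.0603, 0.1276]
eef_rot: [179.7, -0.0, 94.9]
wrist_force: [1.3, -0.3, 1.2]
grip_width: 0.999
finger_force: 0.0
```

```bash
python3 - <<'E'
from h import *
st();c,p,d=snap("wrist","w8");cores(c,d)
E
```

```text
t 13.58 [0.4315 0.0603 0.1276] [ 1.7966e+02 -2.0000e-02  9.4930e+01] grip 0.999 F [ 1.3 -0.3  1.2] [ 0.03 -0.06  0.05] j [  8.  -1. -25.  67.   0.  93.]
982 uv [503. 122.] mean [0.6012 0.1305 0.0458] circ 0.6108 0.1309 23.3
4493 uv [254. 196.] mean [0.4292 0.0613 0.0503] circ 0.4292 0.06 28.3
3269 uv [265. 314.] mean [ 0.4464 -0.0414  0.0502] circ 0.4467 -0.0452 28.6
```

>>> {"api": "move_arm", "payload": {"moves": [[0,0,0.04,0,0,0],[0,0,0.04,0,0,0],[0,0,0.02,0,0,0],[0,0,0.006,0,0,0],[0,0,0,0,0,0]]}}

```text
time_s: 14.05
position: [0.4281, 0.06, 0.0174]
eef_rot: [-179.7, 0.0, 95.0]
wrist_force: [-0.2, 0.0, 1.4]
grip_width: 0.999
finger_force: 0.0
```

>>> {"api": "move_arm", "payload": {"moves": [[0,0,0,0,0,0],[0,0,0,0,0,0],[0,0,0,0,0,0],[0,0,0,0,0,0],[0,0,0,0,0,0]], "fingers": 0, "force": 60}}

```text
time_s: 14.47
position: [0.4305, 0.0602, 0.0213]
eef_rot: [179.8, -0.0, 94.9]
wrist_force: [-1.8, 0.4, 5.4]
grip_width: 0.643
finger_force: 62.8
```

>>> {"api": "move_arm", "payload": {"moves": [[0,0,0,0,0,0],[0,0,-0.02,0,0,0],[0,0,-0.03,0,0,0],[0,0,-0.02,0,0,0],[0,0,0,0,0,0]]}}

```text
time_s: 14.88
position: [0.4322, 0.0604, 0.0942]
eef_rot: [179.5, -0.0, 94.9]
wrist_force: [1.4, 0.0, -2.0]
grip_width: 0.638
finger_force: 64.8
```

>>> {"api": "move_arm", "payload": {"moves": [[-0.0027,0.04,0,0,0,0],[-0.0027,0.04,0,0,0,0],[-0.0027,0.04,0,0,0,0],[-0.0027,0.04,0,0,0,0],[-0.0027,0.04,0,0,0,0]]}}

```text
time_s: 15.3
position: [0.6312, 0.0637, 0.0885]
eef_rot: [-180.0, -0.0, 94.9]
wrist_force: [0.4, -0.1, -2.6]
grip_width: 0.633
finger_force: 64.8
```

>>> {"api": "move_arm", "payload": {"moves": [[0,0,0,0,0,0],[0,0,0,0,0,0],[0,0,0,0,0,0]]}}

```text
time_s: 15.55
position: [0.6287, 0.0636, 0.0879]
eef_rot: [-179.9, 0.0, 94.9]
wrist_force: [-0.3, 0.6, -2.6]
grip_width: 0.637
finger_force: 65.0
```

```bash
python3 - <<'E'
from h import *
st();c,p,d=snap("wrist","w9")
P,uv=cloud(c,d); print(P[(np.hypot(P[:,0]-.63,P[:,1]-.064)<.022)&(P[:,2]<.2)][:,2].mean()); cores(c,d,.055); cores(c,d,.12,(.5,.75,0,.12))
E
```

```text
t 15.55 [0.6287 0.0636 0.0879] [-179.86    0.     94.93] grip 0.637 F [-0.3  0.6 -2.6] [0.03 0.02 0.  ] j [ 6. 21. -3. 66.  0. 91.]
0.1326428551823005
8867 uv [263.  94.] mean [0.6259 0.1367 0.0555] circ 0.6258 0.1356 28.3
1073 uv [ 12. 325.] mean [ 0.4624 -0.0337  0.0494] circ 0.4538 -0.0385 20.9
16257 uv [260. 272.] mean [0.6306 0.0661 0.1169] circ 0.6302 0.0699 41.1
```

>>> {"api": "move_arm", "payload": {"moves": [[0,0,0.025,0,0,0],[0,0,0.02,0,0,0],[0,0,0.012,0,0,0],[0,0,0.007,0,0,0],[0,0,0,0,0,0]]}}

```text
time_s: 16.02
position: [0.6281, 0.0637, 0.0265]
eef_rot: [-180.0, -0.0, 95.0]
wrist_force: [0.2, -0.1, -2.3]
grip_width: 0.637
finger_force: 66.4
```

>>> {"api": "move_arm", "payload": {"moves": [[0,0,0,0,0,0],[0,0,0,0,0,0],[0,0,0,0,0,0],[0,0,0,0,0,0],[0,0,0,0,0,0]], "fingers": 1}}

```text
time_s: 16.43
position: [0.6298, 0.0638, 0.0257]
eef_rot: [180.0, -0.0, 94.9]
wrist_force: [0.2, -0.7, 0.5]
grip_width: 1.0
finger_force: 0.0
```

>>> {"api": "move_arm", "payload": {"moves": [[0,0,-0.02,0,0,0],[0,0,-0.04,0,0,0],[0,0,-0.04,0,0,0],[-0.0154,-0.032,0,0,0,0],[-0.0154,-0.032,0,0,0,0]]}}

```text
time_s: 16.85
position: [0.5716, 0.0279, 0.1289]
eef_rot: [179.5, 0.0, 95.0]
wrist_force: [-0.6, 0.2, -0.7]
grip_width: 1.0
finger_force: 0.0
```

>>> {"api": "move_arm", "payload": {"moves": [[-0.0154,-0.032,0,0,0,0],[-0.0154,-0.032,0,0,0,0],[-0.0154,-0.032,0,0,0,0],[-0.0154,-0.032,0,0,0,0],[0,0,0,0,0,0]]}}

```text
time_s: 17.27
position: [0.441, -0.0466, 0.1252]
eef_rot: [-179.8, 0.0, 94.8]
wrist_force: [0.4, 0.5, -0.7]
grip_width: 1.0
finger_force: 0.0
```

>>> {"api": "move_arm", "payload": {"moves": [[0,0,0,0,0,0],[0,0,0,0,0,0]]}}

```text
time_s: 17.43
position: [0.4469, -0.0449, 0.1258]
eef_rot: [179.9, 0.0, 94.9]
wrist_force: [-0.1, -0.3, -0.0]
grip_width: 0.999
finger_force: 0.0
```

```bash
python3 - <<'E'
from h import *
st();c,p,d=snap("wrist","w10");cores(c,d)
E
```

```text
t 17.43 [ 0.4469 -0.0449  0.1258] [1.799e+02 1.000e-02 9.492e+01] grip 0.999 F [-0.1 -0.3 -0. ] [ 0.04 -0.02  0.06] j [ -6.   0. -23.  67.   0.  79.]
885 uv [504.  73.] mean [0.6062 0.0573 0.0447] circ 0.6147 0.0589 22.5
4563 uv [258. 197.] mean [ 0.4469 -0.0443  0.0503] circ 0.447 -0.0455 28.3
```

>>> {"api": "move_arm", "payload": {"moves": [[0,0,0.04,0,0,0],[0,0,0.04,0,0,0],[0,0,0.02,0,0,0],[0,0,0.006,0,0,0],[0,0,0,0,0,0]]}}

```text
time_s: 17.9
position: [0.4456, -0.0443, 0.0177]
eef_rot: [-179.8, -0.0, 95.0]
wrist_force: [0.3, 0.0, 1.1]
grip_width: 0.998
finger_force: 0.0
```

>>> {"api": "move_arm", "payload": {"moves": [[0,0,0,0,0,0],[0,0,0,0,0,0],[0,0,0,0,0,0],[0,0,0,0,0,0],[0,0,0,0,0,0]], "fingers": 0, "force": 60}}

```text
time_s: 18.32
position: [0.4477, -0.0449, 0.0213]
eef_rot: [179.8, 0.0, 94.9]
wrist_force: [-1.9, 0.9, 5.6]
grip_width: 0.637
finger_force: 62.7
```

>>> {"api": "move_arm", "payload": {"moves": [[0,0,0,0,0,0],[0,0,-0.02,0,0,0],[0,0,-0.03,0,0,0],[0,0,-0.02,0,0,0],[0,0,0,0,0,0]]}}

```text
time_s: 18.73
position: [0.4493, -0.0451, 0.0942]
eef_rot: [179.5, 0.1, 94.9]
wrist_force: [1.0, -0.3, -2.6]
grip_width: 0.637
finger_force: 65.0
```

>>> {"api": "move_arm", "payload": {"moves": [[0.0037,0.0387,0,0,0,0],[0.0037,0.0387,0,0,0,0],[0.0037,0.0387,0,0,0,0],[0.0037,0.0387,0,0,0,0],[0.0037,0.0387,0,0,0,0]]}}

```text
time_s: 19.15
position: [0.6389, -0.0093, 0.0885]
eef_rot: [-180.0, -0.0, 94.9]
wrist_force: [0.7, -0.7, -3.3]
grip_width: 0.639
finger_force: 64.9
```

>>> {"api": "move_arm", "payload": {"moves": [[0,0,0,0,0,0],[0,0,0,0,0,0],[0,0,0,0,0,0]]}}

```text
time_s: 19.4
position: [0.6366, -0.0097, 0.0879]
eef_rot: [-179.9, -0.0, 95.0]
wrist_force: [0.5, -0.2, -2.5]
grip_width: 0.637
finger_force: 65.2
```

```bash
python3 - <<'E'
from h import *
st();c,p,d=snap("wrist","w11")
cores(c,d,.055); cores(c,d,.12,(.55,.75,-.06,.03))
E
```

```text
t 19.4 [ 0.6366 -0.0097  0.0879] [-1.7986e+02 -1.0000e-02  9.4950e+01] grip 0.637 F [ 0.5 -0.2 -2.5] [-0.    0.01  0.06] j [-1. 21. -2. 67. -0. 84.]
288 uv [260.   3.] mean [0.6282 0.1086 0.0485] circ 0.628 0.1113 14.0
8947 uv [259.  91.] mean [0.631  0.0647 0.0555] circ 0.6311 0.0637 28.1
16189 uv [261. 273.] mean [ 0.6385 -0.0077  0.1169] circ 0.6381 -0.0033 41.1
```

>>> {"api": "move_arm", "payload": {"moves": [[0,0,0.025,0,0,0],[0,0,0.02,0,0,0],[0,0,0.012,0,0,0],[0,0,0.007,0,0,0],[0,0,0,0,0,0]]}}

```text
time_s: 19.87
position: [0.6359, -0.01, 0.0265]
eef_rot: [-180.0, 0.0, 94.9]
wrist_force: [1.3, -0.3, -2.9]
grip_width: 0.637
finger_force: 66.6
```

>>> {"api": "move_arm", "payload": {"moves": [[0,0,0,0,0,0],[0,0,0,0,0,0],[0,0,0,0,0,0],[0,0,0,0,0,0],[0,0,0,0,0,0]], "fingers": 1}}

```text
time_s: 20.28
position: [0.6376, -0.0098, 0.0256]
eef_rot: [180.0, 0.0, 94.9]
wrist_force: [-0.3, 0.3, -0.0]
grip_width: 0.998
finger_force: 0.0
```

>>> {"api": "move_arm", "payload": {"moves": [[0,0,-0.02,0,0,0],[0,0,-0.04,0,0,0],[0,0,-0.04,0,0,0],[0,0,-0.04,0,0,0],[0,0,-0.04,0,0,0]]}}

```text
time_s: 20.7
position: [0.637, -0.0097, 0.2072]
eef_rot: [-180.0, 0.0, 94.9]
wrist_force: [1.6, -0.3, 0.4]
grip_width: 0.998
finger_force: 0.0
```

>>> {"api": "move_arm", "payload": {"moves": [[0.0378,-0.0084,0,0,0,0],[0.0378,-0.0084,0,0,0,0],[0.0378,-0.0084,0,0,0,0],[0.0378,-0.0084,0,0,0,0],[0.0378,-0.0084,0,0,0,0]]}}

```text
time_s: 21.12
position: [0.5786, 0.1764, 0.2056]
eef_rot: [180.0, -0.0, 94.9]
wrist_force: [1.0, 0.3, 0.9]
grip_width: 1.001
finger_force: 0.0
```

>>> {"api": "move_arm", "payload": {"moves": [[0.0378,-0.0084,0,0,0,0],[0.0378,-0.0084,0,0,0,0],[0.0378,-0.0084,0,0,0,0],[0.0378,-0.0084,0,0,0,0],[0,0,0,0,0,0]]}}

```text
time_s: 21.53
position: [0.5305, 0.3285, 0.2049]
eef_rot: [-180.0, -0.1, 95.3]
wrist_force: [-0.3, -0.8, 0.1]
grip_width: 0.996
finger_force: 0.0
```

>>> {"api": "move_arm", "payload": {"moves": [[0,0,0,0,0,0],[0,0,0,0,0,0]]}}

```text
time_s: 21.7
position: [0.5327, 0.3226, 0.2052]
eef_rot: [-180.0, 0.0, 95.0]
wrist_force: [0.2, -0.8, -0.4]
grip_width: 1.0
finger_force: 0.0
```

```bash
python3 - <<'E'
from h import *
st();c,p,d=snap("wrist","w12");cores(c,d,.055,(.3,.75,-.2,.6));cv2.imwrite("pics/w12b.png",p)
E
```

```text
t 21.7 [0.5327 0.3226 0.2052] [-1.800e+02  3.000e-02  9.498e+01] grip 1.0 F [ 0.2 -0.8 -0.4] [-0.02  0.05  0.06] j [ 31.  18.   8.  80.  -0. 116.]
735 uv [118.  27.] mean [0.4029 0.4405 0.0561] circ 0.393 0.4437 27.2
9481 uv [411. 147.] mean [0.6721 0.3618 0.0604] circ 0.6736 0.3602 50.5
2760 uv [250. 134.] mean [0.5216 0.3598 0.0504] circ 0.5216 0.3595 28.1
1296 uv [328. 332.] mean [0.6281 0.1456 0.0549] circ 0.626 0.1361 28.2
```

View pics/w12b.png

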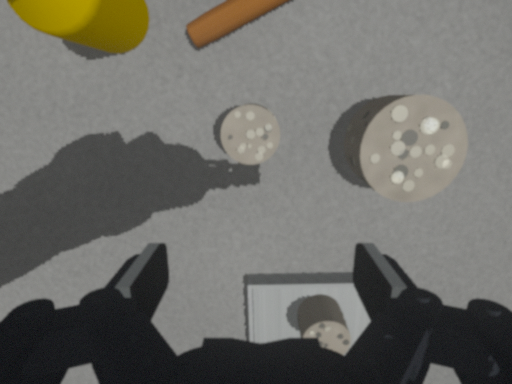

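The picture shows the last small core at (250,134), the big core at (411,147), the bottle top left and the hammer handle at (235,20). I pick the small one.

>>> {"api": "move_arm", "payload": {"moves": [[0.0378,-0.0079,0,0,0,0],[0,0,0.03,0,0,0],[0,0,0.03,0,0,0],[0,0,0.03,0,0,0],[0,0,0,0,0,0]]}}

```text
time_s: 22.17
position: [0.5195, 0.3562, 0.109]
eef_rot: [-179.5, 0.3, 94.8]
wrist_force: [-1.0, -0.3, -0.5]
grip_width: 1.002
finger_force: 0.0
```

>>> {"api": "move_arm", "payload": {"moves": [[0,0,0.04,0,0,0],[0,0,0.03,0,0,0],[0,0,0.02,0,0,0],[0,0,0.006,0,0,0],[0,0,0,0,0,0]]}}

```text
time_s: 22.58
position: [0.5217, 0.3583, 0.019]
eef_rot: [-179.9, 0.1, 94.8]
wrist_force: [-1.0, -1.0, -0.7]
grip_width: 1.004
finger_force: 0.0
```

>>> {"api": "move_arm", "payload": {"moves": [[0,0,0,0,0,0],[0,0,0,0,0,0],[0,0,0,0,0,0],[0,0,0,0,0,0],[0,0,0,0,0,0]], "fingers": 0, "force": 60}}

```text
time_s: 23.0
position: [0.523, 0.3605, 0.0222]
eef_rot: [179.8, -0.1, 94.9]
wrist_force: [-0.1, -0.7, 6.6]
grip_width: 0.636
finger_force: 64.1
```

>>> {"api": "move_arm", "payload": {"moves": [[0,0,0,0,0,0],[0,0,-0.02,0,0,0],[0,0,-0.03,0,0,0],[0,0,-0.04,0,0,0],[0,0,-0.03,0,0,0]]}}

```text
time_s: 23.42
position: [0.5219, 0.3598, 0.1428]
eef_rot: [179.9, -0.1, 94.9]
wrist_force: [1.3, 0.5, -0.9]
grip_width: 0.635
finger_force: 64.0
```

```bash
python3 - <<'E'
from h import *
st()
E
```

```text
t 23.42 [0.5219 0.3598 0.1428] [ 1.7989e+02 -5.0000e-02  9.4950e+01] grip 0.635 F [ 1.3  0.5 -0.9] [ 0.04 -0.02  0.04] j [ 35.  20.   2.  73.  -0. 120.]
```

>>> {"api": "move_arm", "payload": {"moves": [[-0.0376,0.007,0,0,0,0],[-0.0376,0.007,0,0,0,0],[-0.0376,0.007,0,0,0,0],[-0.0376,0.007,0,0,0,0],[-0.0376,0.007,0,0,0,0]]}}

```text
time_s: 23.83
position: [0.5731, 0.1739, 0.1405]
eef_rot: [179.9, -0.0, 95.0]
wrist_force: [1.2, 0.1, -2.2]
grip_width: 0.639
finger_force: 64.2
```

>>> {"api": "move_arm", "payload": {"moves": [[-0.0376,0.007,0,0,0,0],[-0.0376,0.007,0,0,0,0],[-0.0376,0.007,0,0,0,0],[-0.0376,0.007,0,0,0,0],[-0.0376,0.007,0,0,0,0]]}}

```text
time_s: 24.25
position: [0.6242, -0.0108, 0.1405]
eef_rot: [179.9, 0.0, 94.9]
wrist_force: [0.7, 0.5, -1.7]
grip_width: 0.641
finger_force: 64.2
```

>>> {"api": "move_arm", "payload": {"moves": [[-0.0376,0.007,0,0,0,0],[-0.0376,0.007,0,0,0,0],[0,0,0,0,0,0],[0,0,0,0,0,0],[0,0,0,0,0,0]]}}

```text
time_s: 24.67
position: [0.6441, -0.0827, 0.1397]
eef_rot: [180.0, -0.0, 94.9]
wrist_force: [0.3, 1.0, -2.4]
grip_width: 0.636
finger_force: 64.2
```

```bash
python3 - <<'E'
from h import *
st();c,p,d=snap("wrist","w13");cores(c,d,.055);cores(c,d,.17,(.55,.75,-.14,-.03))
E
```

```text
t 24.67 [ 0.6441 -0.0827  0.1397] [ 1.7998e+02 -2.0000e-02  9.4900e+01] grip 0.636 F [ 0.3  1.  -2.4] [0.03 0.06 0.02] j [-7. 21.  5. 73.  0. 78.]
1475 uv [256.  11.] mean [0.6329 0.043  0.0551] circ 0.6324 0.0497 24.3
5283 uv [259.  95.] mean [ 0.6389 -0.0099  0.0555] circ 0.639 -0.0107 28.1
16101 uv [261. 272.] mean [ 0.6459 -0.0806  0.1679] circ 0.6455 -0.0764 41.1
```

>>> {"api": "move_arm", "payload": {"moves": [[0,0,0.035,0,0,0],[0,0,0.035,0,0,0],[0,0,0.02,0,0,0],[0,0,0.016,0,0,0],[0,0,0.008,0,0,0]]}}

```text
time_s: 25.13
position: [0.6425, -0.0805, 0.026]
eef_rot: [-179.9, -0.0, 95.1]
wrist_force: [-27.0, 3.7, 60.5]
grip_width: 0.638
finger_force: 72.9
```

>>> {"api": "move_arm", "payload": {"moves": [[0,0,0,0,0,0],[0,0,0,0,0,0]]}}

```text
time_s: 25.3
position: [0.6443, -0.081, 0.0264]
eef_rot: [179.9, 0.0, 95.1]
wrist_force: [-0.2, 1.0, -2.5]
grip_width: 0.632
finger_force: 66.3
```

>>> {"api": "move_arm", "payload": {"moves": [[0,0,0,0,0,0],[0,0,0,0,0,0],[0,0,0,0,0,0],[0,0,0,0,0,0],[0,0,0,0,0,0]], "fingers": 1}}

```text
time_s: 25.72
position: [0.6443, -0.0826, 0.0254]
eef_rot: [180.0, 0.0, 94.9]
wrist_force: [-0.7, -0.4, -0.6]
grip_width: 0.997
finger_force: 0.0
```

>>> {"api": "move_arm", "payload": {"moves": [[0,0,-0.02,0,0,0],[0,0,-0.04,0,0,0],[0,0,-0.04,0,0,0],[0,0,-0.04,0,0,0],[0,0,-0.04,0,0,0]]}}

```text
time_s: 26.13
position: [0.6438, -0.0827, 0.2072]
eef_rot: [180.0, -0.0, 94.9]
wrist_force: [1.2, 0.0, 0.9]
grip_width: 1.0
finger_force: 0.0
```

>>> {"api": "move_arm", "payload": {"moves": [[0,0,-0.04,0,0,0],[0,0,0,0,0,0],[0,0,0,0,0,0],[0,0,0,0,0,0]]}}

```text
time_s: 26.47
position: [0.6443, -0.0827, 0.245]
eef_rot: [180.0, 0.0, 94.9]
wrist_force: [0.1, 1.3, -0.5]
grip_width: 0.999
finger_force: 0.0
```

```bash
python3 - <<'E'
from h import *
st();c,p,d=snap("wrist","w14");cores(c,d,.055)
E
```

```text
t 26.47 [ 0.6443 -0.0827  0.245 ] [179.99   0.    94.93] grip 0.999 F [ 0.1  1.3 -0.5] [ 0.01  0.01 -0.04] j [-7. 21. 18. 86.  0. 78.]
2410 uv [258.  21.] mean [0.6316 0.0585 0.0554] circ 0.6311 0.0634 28.1
2464 uv [259.  96.] mean [ 0.6389 -0.0102  0.0556] circ 0.639 -0.011 28.1
2139 uv [261. 164.] mean [ 0.6463 -0.0808  0.0553] circ 0.6463 -0.0817 28.2
493 uv [261. 246.] mean [ 0.6549 -0.1773  0.0448] circ 0.6552 -0.1797 18.3
```

>>> {"api": "move_arm", "payload": {"moves": [[-0.0366,-0.0151,0,0,0,0],[-0.0366,-0.0151,0,0,0,0],[-0.0366,-0.0151,0,0,0,0],[-0.0366,-0.0151,0,0,0,0],[-0.0366,-0.0151,0,0,0,0]]}}

```text
time_s: 26.93
position: [0.5833, -0.2726, 0.243]
eef_rot: [-179.8, -0.1, 95.0]
wrist_force: [1.4, -0.0, 1.4]
grip_width: 1.001
finger_force: 0.0
```

>>> {"api": "move_arm", "payload": {"moves": [[-0.0366,-0.0151,0,0,0,0],[-0.0366,-0.0151,0,0,0,0],[-0.0366,-0.0151,0,0,0,0],[0,0,0.02,0,0,6.7],[0,0,0.02,0,0,0]]}}

```text
time_s: 27.35
position: [0.5476, -0.3874, 0.2032]
eef_rot: [-179.9, -0.0, 87.7]
wrist_force: [0.5, 0.3, -0.2]
grip_width: 1.002
finger_force: 0.0
```

>>> {"api": "move_arm", "payload": {"moves": [[0,0,0.02,0,0,0],[0,0,0,0,0,0],[0,0,0,0,0,0],[0,0,0,0,0,0]]}}

```text
time_s: 27.68
position: [0.549, -0.3845, 0.1853]
eef_rot: [-180.0, -0.0, 88.3]
wrist_force: [-0.1, -0.7, 1.4]
grip_width: 1.002
finger_force: 0.0
```

```bash
python3 - <<'E'
from h import *
st();c,p,d=snap("wrist","w15");P,uv=cloud(c,d);bar(P,(.55,-.385),.045,.107,.13);cv2.imwrite("pics/w15b.png",p)
E
```

```text
t 27.68 [ 0.549  -0.3845  0.1853] [-1.7996e+02 -3.0000e-02  8.8260e+01] grip 1.002 F [-0.1 -0.7  1.4] [-0.04 -0.02 -0.06] j [-35.  24.  13.  80.   0.  57.]
bar n 1434 mid [ 0.5506 -0.3856] z 0.117 ang 87.9 span 0.055
```

View pics/w15b.png

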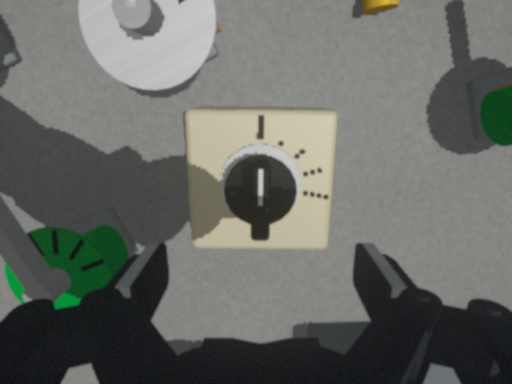

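The pointer's white line at (260,185) points to the dash at (260,127). The three dots are at about (313,172), clockwise. The knob centre agrees with the first view, so I grip it.

>>> {"api": "move_arm", "payload": {"moves": [[-0.001,0.0016,0.03,0,0,0],[0,0,0.03,0,0,0],[0,0,0.02,0,0,0],[0,0,0.015,0,0,0],[0,0,0,0,0,0]]}}

```text
time_s: 28.15
position: [0.5497, -0.3848, 0.0878]
eef_rot: [-179.8, -0.1, 88.3]
wrist_force: [0.0, 0.1, -0.3]
grip_width: 0.998
finger_force: 0.0
```

>>> {"api": "move_arm", "payload": {"moves": [[0,0,0,0,0,0],[0,0,0,0,0,0],[0,0,0,0,0,0],[0,0,0,0,0,0],[0,0,0,0,0,0]], "fingers": 0, "force": 80}}

```text
time_s: 28.57
position: [0.5512, -0.3862, 0.0916]
eef_rot: [179.9, 0.1, 88.2]
wrist_force: [-0.4, -0.3, 0.0]
grip_width: 0.3
finger_force: 0.0
```

>>> {"api": "move_arm", "payload": {"moves": [[0,0,0,0,0,0],[0,0,0,0,0,0],[0,0,0,0,0,0],[0,0,0,0,0,0],[0,0,0,0,0,0]]}}

```text
time_s: 28.98
position: [0.5489, -0.3861, 0.0907]
eef_rot: [-179.8, 0.0, 88.2]
wrist_force: [-5.7, -0.0, 3.3]
grip_width: 0.145
finger_force: 80.8
```

```bash
python3 - <<'E'
from h import *
st()
E
```

```text
t 28.98 [ 0.5489 -0.3861  0.0907] [-1.7983e+02  4.0000e-02  8.8190e+01] grip 0.145 F [-5.7 -0.   3.3] [-0.    1.21  0.03] j [-35.  25.   3.  69.  -0.  57.]
```

Push down 11 mm.

>>> {"api": "move_arm", "payload": {"moves": [[0,0,0.004,0,0,0],[0,0,0.004,0,0,0],[0,0,0.0035,0,0,0],[0,0,0,0,0,0],[0,0,0,0,0,0]]}}

```text
time_s: 29.4
position: [0.5489, -0.3861, 0.0807]
eef_rot: [-179.9, 0.1, 88.2]
wrist_force: [-8.7, 1.5, 12.2]
grip_width: 0.146
finger_force: 82.2
```

```bash
python3 - <<'E'
from h import *
st()
E
```

```text
t 29.4 [ 0.5489 -0.3861  0.0807] [-1.799e+02  8.000e-02  8.819e+01] grip 0.146 F [-8.7  1.5 12.2] [0.38 1.7  0.03] j [-35.  25.   2.  67.  -0.  57.]
```

>>> {"api": "move_arm", "payload": {"moves": [[0,0,0.002,0,0,0],[0,0,0,0,0,0],[0,0,0,0,0,0]]}}

```text
time_s: 29.65
position: [0.549, -0.3861, 0.0806]
eef_rot: [-180.0, 0.1, 88.2]
wrist_force: [-12.7, 3.9, 19.8]
grip_width: 0.143
finger_force: 83.4
```

>>> {"api": "move_arm", "payload": {"moves": [[0,0,0,0,0,5],[0,0,0,0,0,5],[0,0,0,0,0,5],[0,0,0,0,0,0],[0,0,0,0,0,0]]}}

```text
time_s: 30.07
position: [0.549, -0.3862, 0.0806]
eef_rot: [180.0, 0.1, 73.2]
wrist_force: [-11.7, 4.3, 20.0]
grip_width: 0.149
finger_force: 83.5
```

```bash
python3 - <<'E'
from h import *
st()
E
```

```text
t 30.07 [ 0.549  -0.3862  0.0806] [1.7999e+02 1.4000e-01 7.3180e+01] grip 0.149 F [-11.7   4.3  20. ] [ 0.82  2.46 -0.06] j [-35.  25.   2.  67.  -0.  72.]
```

>>> {"api": "move_arm", "payload": {"moves": [[0,0,0,0,0,5],[0,0,0,0,0,5],[0,0,0,0,0,5],[0,0,0,0,0,5],[0,0,0,0,0,5]]}}

```text
time_s: 30.48
position: [0.5491, -0.3863, 0.0806]
eef_rot: [179.9, 0.1, 48.0]
wrist_force: [-11.6, 3.0, 19.1]
grip_width: 0.145
finger_force: 83.4
```

>>> {"api": "move_arm", "payload": {"moves": [[0,0,0,0,0,5],[0,0,0,0,0,5],[0,0,0,0,0,5],[0,0,0,0,0,5],[0,0,0,0,0,5]]}}

```text
time_s: 30.9
position: [0.5491, -0.3865, 0.0806]
eef_rot: [179.9, 0.1, 22.9]
wrist_force: [-11.7, 2.8, 18.3]
grip_width: 0.147
finger_force: 83.4
```

>>> {"api": "move_arm", "payload": {"moves": [[0,0,0,0,0,5],[0,0,0,0,0,4.7],[0,0,0,0,0,0],[0,0,0,0,0,0]]}}

```text
time_s: 31.23
position: [0.5491, -0.3866, 0.0807]
eef_rot: [179.8, 0.1, 13.5]
wrist_force: [-11.9, 2.9, 18.6]
grip_width: 0.147
finger_force: 83.4
```

```bash
python3 - <<'E'
from h import *
st()
E
```

```text
t 31.23 [ 0.5491 -0.3866  0.0807] [1.7983e+02 8.0000e-02 1.3470e+01] grip 0.147 F [-11.9   2.9  18.6] [ 0.46  2.45 -0.05] j [-35.  25.   2.  67.  -0. 131.]
```

>>> {"api": "move_arm", "payload": {"moves": [[0,0,-0.004,0,0,0],[0,0,-0.004,0,0,0],[0,0,-0.004,0,0,0],[0,0,-0.001,0,0,0],[0,0,0,0,0,0]]}}

```text
time_s: 31.65
position: [0.549, -0.3865, 0.0908]
eef_rot: [179.9, 0.2, 13.5]
wrist_force: [-5.8, -1.5, 3.6]
grip_width: 0.148
finger_force: 81.0
```

>>> {"api": "move_arm", "payload": {"moves": [[0,0,0,0,0,0],[0,0,0,0,0,0],[0,0,0,0,0,0],[0,0,0,0,0,0],[0,0,0,0,0,0]], "fingers": 1}}

```text
time_s: 32.07
position: [0.5508, -0.3857, 0.0897]
eef_rot: [-180.0, -0.0, 13.6]
wrist_force: [0.1, -1.0, -0.6]
grip_width: 0.846
finger_force: 0.0
```

>>> {"api": "move_arm", "payload": {"moves": [[0,0,-0.02,0,0,0],[0,0,-0.04,0,0,0],[0,0,-0.04,0,0,0],[0,0,-0.04,0,0,0],[0,0,0,0,0,0]]}}

```text
time_s: 32.48
position: [0.5527, -0.3871, 0.2394]
eef_rot: [179.5, -0.5, 13.6]
wrist_force: [-0.3, 0.5, 1.4]
grip_width: 1.003
finger_force: 0.0
```

>>> {"api": "move_arm", "payload": {"moves": [[-0.04,0,0,0,0,0],[-0.04,0,0,0,0,0],[0,0,0,0,0,0],[0,0,0,0,0,0]]}}

```text
time_s: 32.82
position: [0.4713, -0.405, 0.2304]
eef_rot: [180.0, -0.0, 13.4]
wrist_force: [1.0, -0.2, 0.8]
grip_width: 1.006
finger_force: 0.0
```

```bash
python3 - <<'E'
from h import *
st();c,p,d=snap("wrist","w16");P,uv=cloud(c,d);bar(P,(.55,-.385),.04,.107,.13);cv2.imwrite("pics/w16b.png",cv2.resize(p,(800,600)))
t,pt,dt=snap("top","t3")
E
```

```text
t 32.82 [ 0.4713 -0.405   0.2304] [ 1.7998e+02 -2.0000e-02  1.3410e+01] grip 1.006 F [ 1.  -0.2  0.8] [-0.01 -0.03  0.04] j [-41.  18.  11.  83.   0. 126.]
bar n 1312 mid [ 0.5507 -0.3867] z 0.1172 ang -166.8 span 0.056
```

View pics/w16b.png

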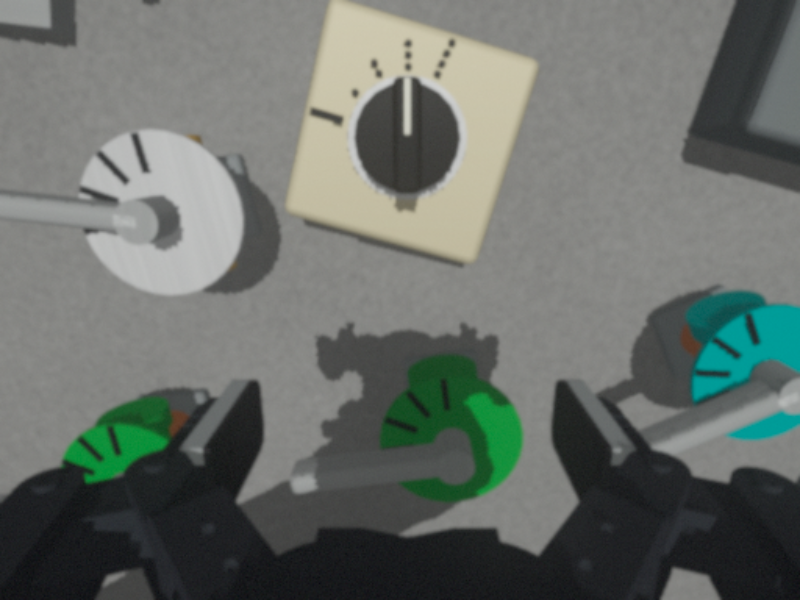

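The pointer is at three dots (408,60) and the knob is up. On the white valve a mark peeks out below the lever at (92,231), which would be the 0 mark. I compute all the mark angles.

```bash
python3 - <<'E'
from h import *
c,p,d=load("w16");k=lambda u,v:(u*.64,v*.64)
ctr=np.array([.475,-.258])
P,uv=cloud(c,d);bar(P,(.4715,-.215),.1,.107,.122)
q=P[(abs(P[:,2]-.086)<.005)&(np.hypot(P[:,0]-.475,P[:,1]+.258)<.06)]
print(cv2.minEnclosingCircle(np.float32(q[:,:2]*1000)[:,None]),np.median(q[:,2]))
for a,b in [((92,231),(92,231)),((80,190),(117,200)),((98,153),(127,182)),((135,134),(147,172))]:
    M=at_z(c,[k(*a),k(*b)],.086)[:,:2];v=M.mean(0)-ctr;print(M.round(4),np.degrees(np.arctan2(v[1],v[0])).round(1))
E
```

```text
bar n 2034 mid [ 0.4726 -0.2251] z 0.114 ang 96.4 span 0.089
((475.8787536621094, -256.5484924316406), 48.567481994628906) 0.08645627230365927
[[ 0.4571 -0.2178]
 [ 0.4571 -0.2178]] 114.0
[[ 0.4796 -0.2095]
 [ 0.4788 -0.2311]] 83.7
[[ 0.5028 -0.2185]
 [ 0.4904 -0.236 ]] 54.9
[[ 0.5179 -0.2383]
 [ 0.4986 -0.2469]] 24.9
```

Marks are at 114° (0), 84° (30), 55° (60) and 25° (90). The lever at 96.5° is about 18° open, so I need a turn of about 42° clockwise to reach 54.5°. I move over the lever grip.

>>> {"api": "move_arm", "payload": {"moves": [[0.0078,-0.0357,0,0,0,0],[0.0078,-0.0357,0,0,0,0],[0.0078,-0.0357,0,0,0,0],[0.0078,-0.0357,0,0,0,0],[0.0078,-0.0357,0,0,0,0]]}}

```text
time_s: 33.33
position: [0.4698, -0.2199, 0.2296]
eef_rot: [-180.0, -0.0, 13.6]
wrist_force: [1.7, 0.5, 0.2]
grip_width: 0.998
finger_force: 0.0
```

>>> {"api": "move_arm", "payload": {"moves": [[0.0078,-0.0357,0,0,0,0],[0,0,0,0,0,-6.92],[0,0,0,0,0,-6.92],[0,0,0,0,0,-6.92],[0,0,0,0,0,-6.92]]}}

```text
time_s: 33.75
position: [0.4694, -0.1842, 0.2298]
eef_rot: [180.0, -0.0, 41.7]
wrist_force: [0.8, 0.8, -0.5]
grip_width: 0.999
finger_force: 0.0
```

>>> {"api": "move_arm", "payload": {"moves": [[0,0,0,0,0,-6.92],[0,0,0,0,0,-6.92],[0,0,0,0,0,-6.92],[0,0,0,0,0,-6.92],[0,0,0,0,0,-6.92]]}}

```text
time_s: 34.17
position: [0.4694, -0.1847, 0.2296]
eef_rot: [180.0, -0.0, 76.3]
wrist_force: [0.6, -0.7, -0.4]
grip_width: 1.0
finger_force: 0.0
```

>>> {"api": "move_arm", "payload": {"moves": [[0,0,0,0,0,-6.92],[0,0,0,0,0,-6.92],[0,0,0,0,0,-6.92],[0,0,0,0,0,0],[0,0,0,0,0,0]]}}

```text
time_s: 34.58
position: [0.469, -0.1849, 0.2297]
eef_rot: [180.0, -0.0, 96.5]
wrist_force: [0.3, -0.1, 0.2]
grip_width: 0.999
finger_force: 0.0
```

```bash
python3 - <<'E'
from h import *
st();c,p,d=snap("wrist","w17");cores(c,d,.055);P,uv=cloud(c,d);bar(P,(.4755-.0113*.6,-.257+.06),.06,.107,.122)
t,pt,dt=snap("top","t4");cores(t,dt,.055,(.5,.75,-.14,.2))
cv2.imwrite("pics/t4b.png",cv2.resize(pt[130:260,130:390],None,fx=3,fy=3,interpolation=cv2.INTER_CUBIC))
E
```

```text
t 34.58 [ 0.469  -0.1849  0.2297] [ 1.7999e+02 -1.0000e-02  9.6460e+01] grip 0.999 F [ 0.3 -0.1  0.2] [ 0.01 -0.01 -0.02] j [-22.   5.  -5.  80.   0.  62.]
2184 uv [460.  17.] mean [ 0.6383 -0.021   0.0552] circ 0.639 -0.0122 28.4
3000 uv [450.  86.] mean [ 0.6446 -0.0818  0.0553] circ 0.6459 -0.0824 28.8
412 uv [426. 181.] mean [ 0.652  -0.1766  0.0446] circ 0.6546 -0.1785 17.5
bar n 1909 mid [ 0.4694 -0.2048] z 0.1138 ang 97.0 span 0.104
```

View pics/t4b.png

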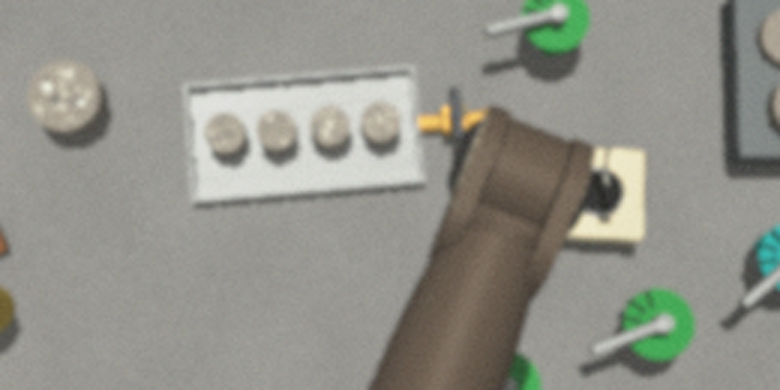

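All four cores stand in the pan, at (226,133), (277,131), (331,127) and (381,122). The drain T is crosswise at (455,110) and the timer is set. Now the feed lever.

>>> {"api": "move_arm", "payload": {"moves": [[0,-0.0018,0.035,0,0,0],[0,0,0.035,0,0,0],[0,0,0.03,0,0,0],[0,0,0.03,0,0,0],[0,0,0.015,0,0,0]]}}

```text
time_s: 35.1
position: [0.4647, -0.1847, 0.0812]
eef_rot: [-179.8, -0.1, 96.5]
wrist_force: [-0.8, 1.3, -0.3]
grip_width: 1.0
finger_force: 0.0
```

>>> {"api": "move_arm", "payload": {"moves": [[0,0,0,0,0,0],[0,0,0,0,0,0],[0,0,0,0,0,0],[0,0,0,0,0,0],[0,0,0,0,0,0]], "fingers": 0, "force": 80}}

```text
time_s: 35.52
position: [0.4675, -0.186, 0.0864]
eef_rot: [179.9, 0.1, 96.6]
wrist_force: [0.3, 0.6, 0.2]
grip_width: 0.301
finger_force: 0.0
```

>>> {"api": "move_arm", "payload": {"moves": [[0,0,0,0,0,0],[0,0,0,0,0,0],[0,0,0,0,0,0],[0,0,0,0,0,0],[0,0,0,0,0,0]]}}

```text
time_s: 35.93
position: [0.4665, -0.1858, 0.0862]
eef_rot: [180.0, 0.1, 96.5]
wrist_force: [-2.4, 1.6, 6.0]
grip_width: 0.147
finger_force: 77.9
```

```bash
python3 - <<'E'
from h import *
st()
E
```

```text
t 35.93 [ 0.4665 -0.1858  0.0862] [1.7995e+02 6.0000e-02 9.6520e+01] grip 0.147 F [-2.4  1.6  6. ] [ 0.12  0.7  -0.41] j [-22.   7. -21.  62.  -0.  62.]
```

>>> {"api": "move_arm", "payload": {"moves": [[-0.0001,0.0038,0,0,0,3],[-0.0001,0.0038,0,0,0,3],[-0.0001,0.0038,0,0,0,3],[-0.0001,0.0038,0,0,0,3],[-0.0001,0.0038,0,0,0,3]]}}

```text
time_s: 36.35
position: [0.4849, -0.1864, 0.0861]
eef_rot: [180.0, 0.1, 81.4]
wrist_force: [-4.9, -1.0, 7.0]
grip_width: 0.149
finger_force: 78.3
```

```bash
python3 - <<'E'
from h import *
st()
E
```

```text
t 36.35 [ 0.4849 -0.1864  0.0861] [1.800e+02 1.000e-01 8.137e+01] grip 0.149 F [-4.9 -1.   7. ] [-0.29  1.11 -0.21] j [-21.   9. -19.  62.  -0.  78.]
```

Forces are low and it tracks the circle. I continue with the remaining 27°.

>>> {"api": "move_arm", "payload": {"moves": [[-0.0001,0.0038,0,0,0,3],[-0.0001,0.0038,0,0,0,3],[-0.0001,0.0038,0,0,0,3],[-0.0001,0.0038,0,0,0,3],[-0.0001,0.0038,0,0,0,3]]}}

```text
time_s: 36.77
position: [0.5028, -0.1918, 0.0861]
eef_rot: [-180.0, 0.1, 66.4]
wrist_force: [-7.6, -0.9, 7.7]
grip_width: 0.146
finger_force: 78.3
```

>>> {"api": "move_arm", "payload": {"moves": [[-0.0001,0.0038,0,0,0,3],[-0.0001,0.0038,0,0,0,3],[-0.0001,0.0038,0,0,0,3],[-0.0001,0.0038,0,0,0,3],[0,0,0,0,0,0]]}}

```text
time_s: 37.18
position: [0.5159, -0.1995, 0.0861]
eef_rot: [180.0, 0.1, 54.3]
wrist_force: [-6.8, -0.1, 7.6]
grip_width: 0.153
finger_force: 78.9
```

```bash
python3 - <<'E'
from h import *
st();p=env.state()["position"];print(np.degrees(np.arctan2(p[1]+.257,p[0]-.4755)))
E
```

```text
t 37.18 [ 0.5159 -0.1995  0.0861] [1.800e+02 1.400e-01 5.434e+01] grip 0.153 F [-6.8 -0.1  7.6] [-0.21  1.52 -0.51] j [-21.  12. -14.  63.  -0. 105.]
54.9039869185517
```

Release, lift away, and verify.

>>> {"api": "move_arm", "payload": {"moves": [[0,0,0,0,0,0],[0,0,0,0,0,0],[0,0,0,0,0,0],[0,0,0,0,0,0],[0,0,0,0,0,0]], "fingers": 1}}

```text
time_s: 37.6
position: [0.517, -0.1984, 0.0848]
eef_rot: [180.0, -0.0, 54.6]
wrist_force: [-1.3, 0.1, 0.0]
grip_width: 0.85
finger_force: 0.0
```

>>> {"api": "move_arm", "payload": {"moves": [[0,0,-0.02,0,0,0],[0,0,-0.04,0,0,0],[0,0,-0.04,0,0,0],[0,0,-0.04,0,0,0],[0,0,-0.04,0,0,0]]}}

```text
time_s: 38.02
position: [0.5165, -0.1982, 0.2666]
eef_rot: [-180.0, -0.0, 54.6]
wrist_force: [1.1, -0.4, 0.1]
grip_width: 1.0
finger_force: 0.0
```

>>> {"api": "move_arm", "payload": {"moves": [[0,0,-0.04,0,0,0],[-0.04,0,0,0,0,0],[-0.04,0,0,0,0,0],[0,0,0,0,0,0],[0,0,0,0,0,0]]}}

```text
time_s: 38.43
position: [0.4697, -0.265, 0.3051]
eef_rot: [180.0, -0.0, 54.4]
wrist_force: [-0.2, -0.6, -0.4]
grip_width: 1.0
finger_force: 0.0
```

```bash
python3 - <<'E'
from h import *
st();c,p,d=snap("wrist","w18");P,uv=cloud(c,d)
bar(P,(.4755+.058*.05,-.257+.05),.065,.107,.122)
ax=np.array([.4755,-.257]);m=(abs(P[:,2]-.114)<.007)&(np.hypot(P[:,0]-.4755,P[:,1]+.257)<.115)&(P[:,1]>-.24);q=P[m][:,:2]-ax;w,V=np.linalg.eigh(np.cov(q.T));print("lever ang",np.degrees(np.arctan2(*V[::-1,1])),np.degrees(np.arctan2(*q.mean(0)[::-1])),q.mean(0))
bar(P,(.55,-.386),.04,.107,.13);bar(P,(.6566,-.186),.05,.074,.095)
cores(c,d,.055)
t,pt,dt=snap("top","t5");cores(t,dt,.055,(.5,.75,-.14,.2))
cv2.imwrite("pics/f.png",np.hstack([cv2.resize(p,(400,300)),cv2.resize(pt[110:260,130:330],(400,300))]))
E
```

```text
t 38.43 [ 0.4697 -0.265   0.3051] [ 1.7997e+02 -2.0000e-02  5.4400e+01] grip 1.0 F [-0.2 -0.6 -0.4] [-0.02 -0.06 -0.01] j [-29.  10.  10.  90.   0.  96.]
bar n 1601 mid [ 0.5025 -0.2203] z 0.114 ang 53.5 span 0.113
lever ang 52.57354482315422 53.605661410936115 [0.0375224  0.05090468]
bar n 711 mid [ 0.5499 -0.3839] z 0.1166 ang -165.3 span 0.056
bar n 577 mid [ 0.6412 -0.1906] z 0.0843 ang 174.9 span 0.044
```

View pics/f.png

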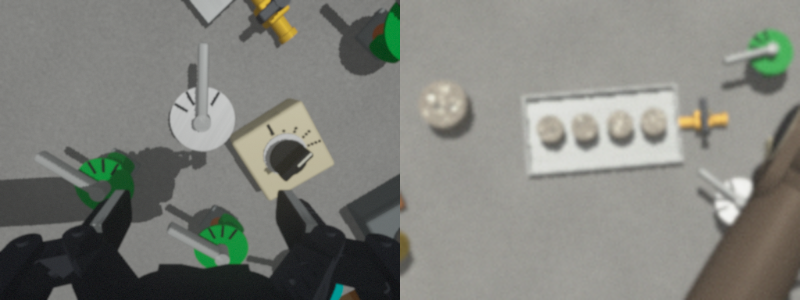

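The lever sits over the 60° mark (the third one), the timer is at three dots and the drain is crosswise. The four cores stand at (550,129), (585,128), (621,126) and (654,122). One last close check of the cores.

>>> {"api": "move_arm", "payload": {"moves": [[0.04,-0.01,0,0,0,0],[0.04,-0.01,0,0,0,0],[0.04,-0.01,0,0,0,0],[0.04,-0.01,0,0,0,0],[0.04,-0.01,0,0,0,0]]}}

```text
time_s: 38.95
position: [0.5461, -0.0686, 0.3045]
eef_rot: [-180.0, -0.0, 54.7]
wrist_force: [0.3, 0.1, 0.1]
grip_width: 1.003
finger_force: 0.0
```

>>> {"api": "move_arm", "payload": {"moves": [[0,0,0,0,0,0],[0,0,0,0,0,0],[0,0,0,0,0,0]]}}

```text
time_s: 39.2
position: [0.5457, -0.0706, 0.3043]
eef_rot: [-180.0, 0.0, 54.7]
wrist_force: [0.1, -0.1, 0.1]
grip_width: 1.0
finger_force: 0.0
```

```bash
python3 - <<'E'
from h import *
st();c,p,d=snap("wrist","w19");cores(c,d,.055);P,uv=cloud(c,d);bar(P,(.6566,-.186),.05,.074,.095)
E
```

```text
t 39.2 [ 0.5457 -0.0706  0.3043] [-1.7996e+02  4.0000e-02  5.4730e+01] grip 1.0 F [ 0.1 -0.1  0.1] [-0.01 -0.    0.  ] j [ -7.  11.  11.  90.  -0. 118.]
1939 uv [252.  21.] mean [0.6294 0.0612 0.0554] circ 0.6311 0.0636 28.3
1944 uv [295.  70.] mean [ 0.6392 -0.0105  0.0555] circ 0.6391 -0.011 28.3
1742 uv [332. 117.] mean [ 0.6466 -0.0817  0.0555] circ 0.6464 -0.0827 28.3
376 uv [376. 176.] mean [ 0.6546 -0.1772  0.0446] circ 0.6554 -0.179 18.1
bar n 863 mid [ 0.6558 -0.1845] z 0.084 ang -173.9 span 0.071
```

```bash
python3 -c "
from station import ticket
print(ticket.sign_off())"
```

```text
the job is handed in; nothing more can be done
None
```

The job is handed in, with no verdict returned: drain closed, all four small cores found standing apart in the pan, timer up at three dots, then feed opened to about 60 degrees.

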